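Nest three parts pans on the workshop hook

ROBOT

A 7-joint arm with a two-finger parallel gripper is mounted at the origin on the work surface. World frame = base frame: x ahead of the robot, y to its left, z up, the work surface at z = 0. Lengths are in m, angles in rad, forces in N, time in s.
With the tool pointing down it reaches from about 0.425 to 0.975 m from the base axis. Payload 16.7 kg.
Tool frame: the origin (TCP) lies at the very end of the fingers, on their centre line; the grasp point (between the pads) lies 19 mm behind it (robot.grasp_offset is the distance from the TCP to the grasp point, in m); y points along the fingers, x is the direction in which the jaws open and shut, and the axes are right-handed (so a half turn about y gives the same grasp; the last joint's range is limited). The gripper opens to 85 mm and grips with 20 to 120 N. Pads are 22 mm wide; open, the fingers measure 114 mm over their backs; the gripper's body (76 mm by 85 mm) begins 54 mm behind the grasp point. The pads swing forward as they close: fully open they stand 13 mm farther back than shut.
Start: joints at [1.006, 0.426, 0.074, 1.606, -0.034, 1.111, -0.067], TCP at [0.272, -0.618, 0.202] pointing down, gripper open.
Joint ranges: [-2.85, 2.85], [-0.5, 2.14], [-1.23, 1.37], [0.21, 2.46], [-1.02, 4.16], [0.16, 2.05], [-2.73, 2.73]. Speed limits (rad/s): [1.89, 1.89, 2.39, 2.39, 3.01, 3.01, 3.01].

INTERFACE

Orientations are given as a unit quaternion [w, x, y, z].
In Python, from bench import robot, viewer gives the robot as it stands. The module is installed in compiled form; this text tells all that it offers.
- The arm moves only by the tool arm_command, never from a script. Its argument "steps" is a list of rows, each an object with "dr": the turn, a rotation vector about the tool's x, y, z in degrees, a list of three; "xyz": the shift along the tool's x, y, z in cm, a list of three; "fingers": the finger opening in cm, from 0 to 8.54. In form: [{"dr": [wx, wy, wz], "xyz": [tx, ty, tz], "fingers": fingers}, ...]. A call has 1 to 20 rows; each row shifts and turns the pose as measured when the row begins, along the tool's axes as they then stand; what a row does not reach is not made up. A row lasts 1/8 s, in which the tool goes at most 62.5 mm and 10.7 degrees, less where a joint would pass 70% of its speed; a pose out of reach is approached as far as the arm can. A call with a gripper value outside its range is refused whole. The fingers move at their own pace and stop on an object; the grip force is fixed at half the most. Time passes only in rows, so rows that do not move let the fingers close. It gives the time, the measured TCP pose, the force and the opening at its end, in the units of the state.
- robot.state(): the state, without advancing time (a new reading comes with each control period).
- viewer.camera(name): name is "side" or "top" or "wrist"; returns the picture (420x560x3 uint8, red, green, blue); there is no depth.
- viewer.calibration(name): a dict with "fx", "fy", "cx", "cy" (pixels), "T" (4x4, takes a point from camera to world coordinates). Camera axes: x right, y up, looking along -z (the intrinsics and any distortion apply to the point x, -y, -z); pixel columns grow to the right and rows downward; lengths in m; the calibration is good to about 2 mm. A picture is of the moment at which its call begins: read the wrist's pose just before it. calibration takes no time and is no camera call; for the wrist camera it gives the pose at the moment of the call.
- robot.close_job(): hands the job in, once; it reports no verdict.
Trained networks look in the newest picture that a camera, given by its name, has taken for a name from the list of things; names that differ only in an ending like _2 or _b are one class to them, and where a whole thing is asked for, a point or a joint stands for the part that bears it (a point fixed in the world has none). Each returns a list of dicts, best first, with "conf" (0 to 1); they miss things now and then, are a little off and sometimes report something else, mostly with a low value. They report only what shows in the picture. A call takes as long as a camera call. They do not tell look-alikes from the thing itself.
- viewer.find_in(camera, target): "extent" ([left, top, width, height] in pixels, round what is visible of it).
The state is a dict: "t": time; "joints": joint angles; "qd": joint speeds; "tau": joint torques, N m; "position": TCP position; "ee_rot": TCP orientation; "force": force on the tool from outside, world axes, zero at the start; "wrist_torque": the same for the moment, N m; "grip_width": finger opening in m.
Only numpy, scipy, OpenCV 4.12 (cv2) and the standard library are available. Lean on these libraries where they do the work, as an engineer would, in place of code of your own. Each camera call takes 0.05 s, during which the arm holds its last target. There are 200 camera calls.

TASK

Hang the three steel parts pans by the eyes in their wooden grip blocks on the hook, largest first, then the middle one, then the smallest, nested one in front of the other. Slide each one back along the prong and press it home against the sprung buffer (or the pan before it) until the buffer gives about 5 mm, holding it there for a moment and never ramming it towards its end stop, then let it go. Leave all three hanging on the prong, plumb and block to block, and do not disturb the other things on the bench.

Things in the scene. Friction and masses are not known exactly. Their poses are not given: they have to be found in the camera images.
- hook: Fixed steel hook stand, right of the table: a level prong, 12 x 12 square, centre 205 above the table, from a free tip (towards the robot) 185 back to a post 40 wide and 235 tall. Origin on the table under the tip; x from tip to post, z up. Near the post a clamped collar carries a sprung buffer plate, 34 x 34, round the prong. Hung blocks butt on it and on each other (30 pitch) (mm).
- hook_tip (a point): Centre of the prong's section at its very tip; x along the prong towards the post, z up. An upturned lip at the tip, 8 long, 12 wide, rises 5 above the prong's top (11 above this point): an eye must clear it. A block resting on the prong has its grip point 17.5 above this point's level (mm).
- buffer (a joint): How far the sprung buffer is pressed in along the prong (m): 0 free, 0.012 its hard end stop. Spring 1.8 N per mm; each pan already on the prong adds 1 to 3 N of friction. The collar does not slip, but is clamped at another place each time, not measured: the free buffer's face lies 118 to 142 mm from the tip, to be found by feel.
- large_grip (a point): Grip point of the largest pan: centre of the solid wood (30 x, 36 y, 23 high) at the top of its grip block, held across the 36 (y). z up. Below it the block, 54 tall in all, has an eye through it along x, 20 wide and 26 high: roof 11.5, centre 24.5 below this point. Block top 11.5 above, pan underside 160.5 below. Blocks of all three pans are alike (mm).
- large: The largest of three sheet-steel parts pans, each fitting loosely in the next: a tray stood on its side, open to its -x, back plate at +x; 140 wide (y), 110 tall, 46 deep (x -20 to +26), walls 3; a neck 8 high, 6 thick, carries a wooden grip block with an eye. 0.16 to 0.43 kg. Origin at the underside, straight below the grip point; same axes (mm).
- medium_grip (a point): Grip point of the middle-sized pan: centre of the solid wood (30 x, 36 y, 23 high) at the top of its grip block, held across the 36 (y). z up. Below it the block, 54 tall in all, has an eye through it along x, 20 wide and 26 high: roof 11.5, centre 24.5 below this point. Block top 11.5 above, pan underside 147.5 below. Blocks of all three pans are alike (mm).
- medium: The middle-sized of three sheet-steel parts pans, each fitting loosely in the next: a tray stood on its side, open to its -x, back plate at +x; 112 wide (y), 84 tall, 46 deep (x -20 to +26), walls 3; a neck 21 high, 6 thick, carries a wooden grip block with an eye. 0.16 to 0.43 kg. Origin at the underside, straight below the grip point; same axes (mm).
- small_grip (a point): Grip point of the smallest pan: centre of the solid wood (30 x, 36 y, 23 high) at the top of its grip block, held across the 36 (y). z up. Below it the block, 54 tall in all, has an eye through it along x, 20 wide and 26 high: roof 11.5, centre 24.5 below this point. Block top 11.5 above, pan underside 134.5 below. Blocks of all three pans are alike (mm).
- small: The smallest of three sheet-steel parts pans, each fitting loosely in the next: a tray stood on its side, open to its -x, back plate at +x; 84 wide (y), 58 tall, 46 deep (x -20 to +26), walls 3; a neck 34 high, 6 thick, carries a wooden grip block with an eye. 0.16 to 0.43 kg. Origin at the underside, straight below the grip point; same axes (mm).
- shim: Bystander, to be left alone: dark wooden shim block 90 x 50 x 30, near left (mm); origin at its underside.
- jar: Bystander, to be left alone: amber jar 85 tall, 60 across (mm); origin at its underside.
- can: Bystander, to be left alone: plain metal can 120 tall, 66 across, right (mm); origin at its underside.
- block: Bystander, to be left alone: wooden block 110 x 80 x 70, right (mm); origin at its underside.
Mind the look-alikes: they are no part of the job. What is shaped like the medium but pink or yellow is not meant.

How it is judged:
By the outcome, as a careful person would: the job done as asked, in the order asked, and still so for the second after the job is handed in, with the robot touching nothing.
It also fails if it takes over 72 s, if anything falls off the work surface, if the arm or the gripper's body presses on something with over 40 N, if the wrist force passes 120 N, or if a joint passes its speed limit or range.

## Working session

There is one attempt and no reset: what is moved stays moved. The work goes in short steps, Python scripts to look and compute and a tool call to move; the robot and the scene stay as the last step left them, time stands still between calls to the robot, and variables do not carry over. Pictures are saved under pics/ and viewed, about 8 in all and at most 12, crops included, and the job is handed in when it is done.

Besides the shell and the picture viewer there is one more tool, called after "Call:" in YAML: its name, and indented under it one key for each argument. arm_command: Moves the arm, as the interface text tells. Its arguments: {"type":"object","properties":{"steps":{"type":"array"}},"required":["steps"]}

```bash
mkdir -p pics; cat > h.py <<'E'
import numpy as np, cv2
from bench import robot, viewer
def shot(c,n):
    im=viewer.camera(c); cv2.imwrite(f'pics/{n}.png',im[:,:,::-1]); return im
def ray(cal,u,v):
    d=np.array([(u-cal['cx'])/cal['fx'],-(v-cal['cy'])/cal['fy'],-1.]); T=np.array(cal['T'])
    d=T[:3,:3]@d; return T[:3,3],d/np.linalg.norm(d)
def tri(rays):
    A=sum(np.eye(3)-np.outer(d,d) for o,d in rays); b=sum((np.eye(3)-np.outer(d,d))@o for o,d in rays)
    return np.linalg.solve(A,b)
def proj(cal,p):
    T=np.array(cal['T']); q=T[:3,:3].T@(np.array(p)-T[:3,3]); return cal['cx']+cal['fx']*q[0]/-q[2], cal['cy']+cal['fy']*-q[1]/-q[2]
E
python3 - <<'E'
from h import *
ims=[]
for c in ['side','top']:
    ims.append(shot(c,c+'0'))
    cal=viewer.calibration(c); print(c,{k:(np.round(v,3).tolist()) for k,v in cal.items()})
    for n in ['hook','buffer','large','medium','small','large_grip','medium_grip','small_grip','hook_tip']:
        try: print(n,[(np.round(r['extent']).tolist(),round(r['conf'],2)) for r in viewer.find_in(c,n)][:5])
        except Exception as e: print(n,e)
s=robot.state(); print(s['t'],s['position'],s['ee_rot'],s['grip_width'],s['force'])
E
```

```text
side {'fx': 459.827, 'fy': 459.827, 'cx': 274.898, 'cy': 213.475, 'T': [[-0.724, 0.452, -0.521, -0.16], [-0.69, -0.493, 0.53, 0.723], [-0.017, 0.743, 0.669, 1.034], [0.0, 0.0, 0.0, 1.0]]}
hook [([264.0, 127.0, 75.0, 73.0], 0.69)]
buffer [([303.0, 138.0, 4.0, 11.0], 0.5)]
large [([225.0, 199.0, 46.0, 61.0], 0.9), ([186.0, 263.0, 44.0, 62.0], 0.73)]
medium [([126.0, 299.0, 55.0, 52.0], 0.88), ([186.0, 264.0, 45.0, 58.0], 0.81)]
small [([270.0, 235.0, 30.0, 53.0], 0.78), ([366.0, 153.0, 24.0, 39.0], 0.65)]
large_grip [([226.0, 199.0, 42.0, 60.0], 0.84)]
medium_grip [([185.0, 268.0, 46.0, 59.0], 0.97), ([128.0, 298.0, 54.0, 56.0], 0.84), ([189.0, 317.0, 50.0, 61.0], 0.71)]
small_grip [([267.0, 238.0, 33.0, 52.0], 0.93), ([333.0, 141.0, 34.0, 35.0], 0.65), ([236.0, 302.0, 35.0, 27.0], 0.57), ([265.0, 131.0, 72.0, 68.0], 0.16)]
hook_tip [([264.0, 130.0, 73.0, 68.0], 0.57)]
top {'fx': 514.849, 'fy': 514.849, 'cx': 279.966, 'cy': 207.861, 'T': [[-0.026, 0.986, -0.167, 0.313], [-1.0, -0.025, 0.007, -0.02], [0.003, 0.167, 0.986, 1.544], [0.0, 0.0, 0.0, 1.0]]}
hook [([322.0, 130.0, 54.0, 82.0], 0.84), ([410.0, 159.0, 39.0, 45.0], 0.69)]
buffer [([355.0, 160.0, 10.0, 8.0], 0.55)]
large [([222.0, 180.0, 54.0, 29.0], 0.91)]
medium [([145.0, 217.0, 45.0, 21.0], 0.97), ([94.0, 206.0, 37.0, 42.0], 0.74), ([114.0, 260.0, 45.0, 27.0], 0.65)]
small [([226.0, 244.0, 28.0, 18.0], 0.74)]
large_grip [([226.0, 182.0, 49.0, 23.0], 0.69)]
medium_grip [([86.0, 204.0, 50.0, 42.0], 0.83), ([109.0, 260.0, 51.0, 27.0], 0.81), ([149.0, 220.0, 39.0, 20.0], 0.61)]
small_grip [([228.0, 244.0, 29.0, 20.0], 0.69)]
hook_tip [([318.0, 131.0, 59.0, 82.0], 0.88), ([175.0, 250.0, 33.0, 34.0], 0.75)]
1.0 [ 0.27204747 -0.61772599  0.20240173] [ 0.59226219 -0.59222701  0.38632947 -0.38631879] 0.08539935201471503 [ 0.05562517 -0.50645615  0.54122213]
```

View pics/side0.png

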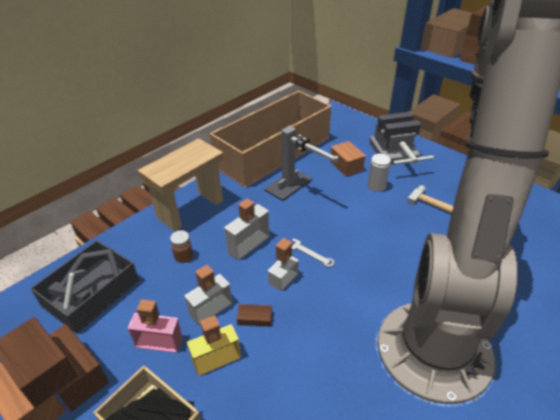

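View pics/top0.png

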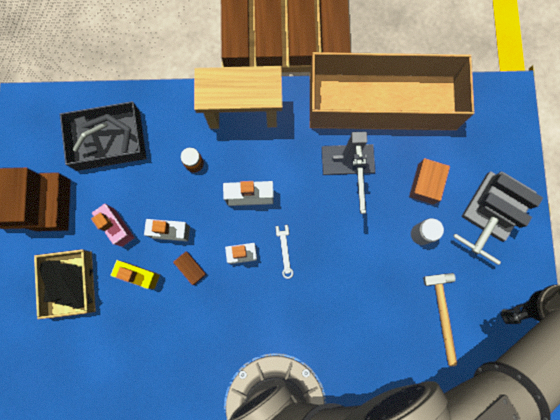

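```bash
python3 - <<'E'
from h import *
T=cv2.imread('pics/top0.png');S=cv2.imread('pics/side0.png')
def c(im,x,y,w,h,s): return cv2.resize(im[y:y+h,x:x+w],(w*s,h*s),interpolation=cv2.INTER_CUBIC)
a=np.hstack([c(T,215,170,66,50,4),c(T,138,205,66,50,4),c(T,215,232,66,50,4)])
b=np.hstack([c(S,220,195,66,70,4),c(S,178,260,66,70,4),c(S,255,230,66,70,4)])
h=np.hstack([c(T,315,125,66,90,2),np.zeros((180,10,3),np.uint8),c(S,262,120,90,90,2)])
h=np.hstack([h,np.zeros((180,792-h.shape[1],3),np.uint8)]);h=h[:120] if 0 else h
m=np.vstack([a,b]);cv2.imwrite('pics/crop1.png',m)
E
```

```text
(no output)
```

View pics/crop1.png

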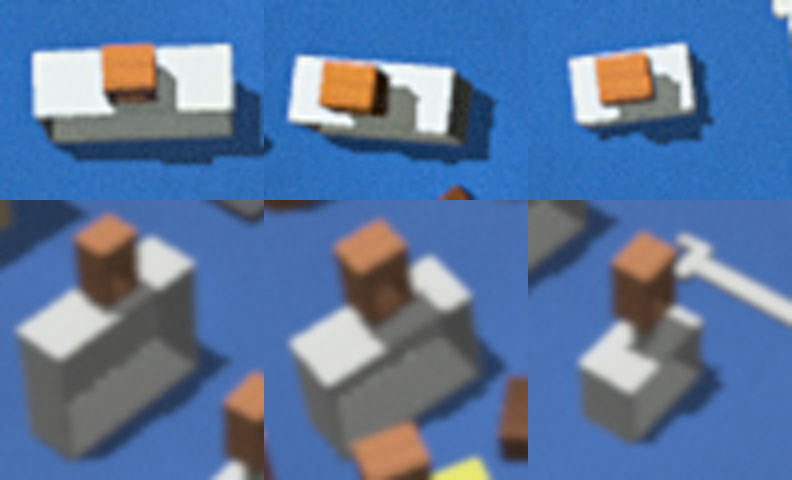

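```bash
python3 - <<'E'
from h import *
ct,cs=viewer.calibration('top'),viewer.calibration('side')
for n,a,b in [('L',(247.3,186.8),(246.5,203.7)),('M',(159.5,226.7),(205,270.5)),('S',(239,251.5),(284,243.5))]:
    print(n,tri([ray(ct,*a),ray(cs,*b)]).round(4), 'expect z', {'L':.172,'M':.159,'S':.146}[n])
def onz(c,u,v,z):
    o,d=ray(c,u,v); return o+d*(z-o[2])/d[2]
for n,z,e in [('L',.118,[(33,52),(232,45)]),('M',.092,[(295,57),(458,68)]),('S',.066,[(570,59),(688,44)])]:
    ox,oy={'L':(215,170),'M':(138-66,205),'S':(215-132,232)}[n]
    p=[onz(ct,ox+u/4,oy+v/4,z) for u,v in e]; d=p[0]-p[1]
    print(n,'yaw deg (pan y axis vs world y)',np.degrees(np.arctan2(-d[0],d[1])).round(2),np.linalg.norm(d).round(3),((p[0]+p[1])/2).round(3))
T=cv2.imread('pics/top0.png');S=cv2.imread('pics/side0.png')
def c(im,x,y,w,h,s): return cv2.resize(im[y:y+h,x:x+w],(w*s,h*s),interpolation=cv2.INTER_CUBIC)
cv2.imwrite('pics/crop2.png',np.hstack([c(T,325,125,56,96,6),c(S,262,120,76,96,6)]))
E
```

```text
L [0.6069 0.0585 0.1652] expect z 0.172
M [0.5051 0.2999 0.1555] expect z 0.159
S [0.4331 0.0855 0.1412] expect z 0.146
L yaw deg (pan y axis vs world y) 0.62 0.141 [0.63  0.059 0.118]
M yaw deg (pan y axis vs world y) -5.34 0.116 [0.53  0.295 0.092]
S yaw deg (pan y axis vs world y) 5.82 0.085 [0.458 0.087 0.066]
```

View pics/crop2.png

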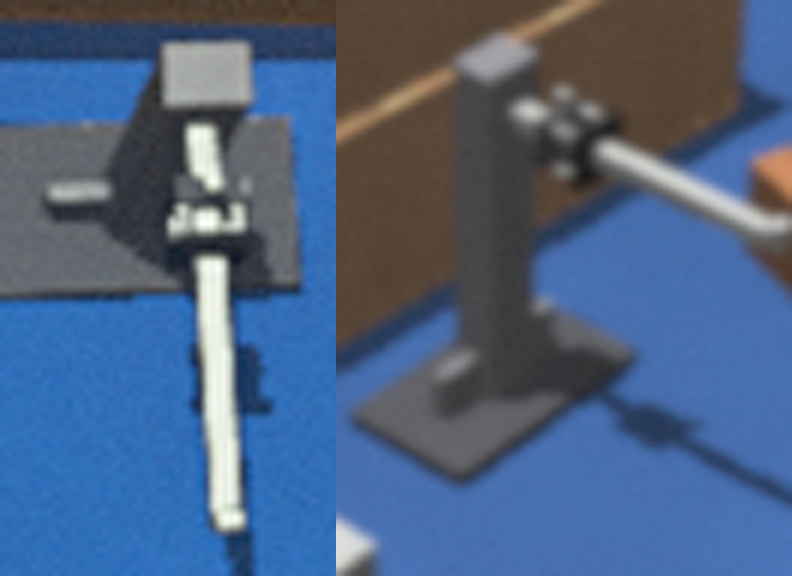

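```bash
cat >> h.py <<'E'
from scipy.spatial.transform import Rotation as R
def onz(c,u,v,z):
    o,d=ray(c,u,v); return o+d*(z-o[2])/d[2]
def tool():
    s=robot.state(); q=s['ee_rot']; return s,np.array(s['position']),R.from_quat([q[1],q[2],q[3],q[0]])
def plan(p,yaw,grasp=True):
    # p: TCP target world; yaw: jaw axis direction = rotz(yaw) * (0,1,0) or its opposite
    s,pos,r=tool(); M=r.as_matrix()
    best=None
    for sg in (1,-1):
        x=sg*np.array([-np.sin(yaw),np.cos(yaw),0]); y=np.array([0,0,-1.]); G=np.c_[x,y,np.cross(x,y)]
        dr=np.degrees((r.inv()*R.from_matrix(G)).as_rotvec())
        if best is None or np.linalg.norm(dr)<np.linalg.norm(best): best=dr
    print('t',round(s['t'],2),'pos',pos.round(4),'grip',round(s['grip_width'],4),'F',np.round(s['force'],1),'j',np.round(s['joints'],2))
    print('tool axes x,y,z in world:',M.T.round(3).tolist()); d=np.array(p)-pos
    print('dr deg',best.round(2),'xyz cm (current tool axes)',(M.T@d*100).round(2),'world d',d.round(4))
E
python3 - <<'E'
from h import *
ct,cs=viewer.calibration('top'),viewer.calibration('side')
for n,a,z in [('L',(247.3,186.8),.172),('M',(159.5,226.7),.159),('S',(239,251.5),.146)]: print(n,onz(ct,*a,z).round(4))
a=onz(ct,325+230/6,125+524/6,.211);b=onz(ct,325+201/6,125+125/6,.211)
print('tip',a,'post',b,np.linalg.norm(a-b),'yaw',np.degrees(np.arctan2(b[1]-a[1],b[0]-a[0])))
print('buffer',onz(ct,325+211/6,125+250/6,.211))
print('can top',onz(ct,430.5,231,.12),'block',onz(ct,431,181,.07),'jar',onz(ct,191,159,.085))
plan([.6,.058,.3],0.01)
E
```

```text
L [0.6053 0.058  0.172 ]
M [0.5036 0.2982 0.159 ]
S [0.4321 0.0847 0.146 ]
tip [ 0.52096886 -0.24735208  0.211     ] post [ 0.70170416 -0.2439027   0.211     ] 0.18076821623355038 yaw 1.0933745981767842
buffer [ 0.64421212 -0.24540581  0.211     ]
can top [ 0.47782226 -0.4472769   0.12      ] block [ 0.63088779 -0.47474399  0.07      ] jar [0.71085043 0.22600786 0.085     ]
t 1.0 pos [ 0.272  -0.6177  0.2024] grip 0.0854 F [ 0.1 -0.5  0.5] j [ 1.01  0.43  0.07  1.61 -0.03  1.11 -0.07]
tool axes x,y,z in world: [[0.403, -0.915, -0.0], [0.0, 0.0, -1.0], [0.915, 0.403, 0.0]]
dr deg [-0.   23.19 -0.  ] xyz cm (current tool axes) [-48.63  -9.76  57.25] world d [0.328  0.6757 0.0976]
```

Call:
arm_command:
  steps:
    - {"dr": [0,7.8,0],"xyz": [0,-6,0],"fingers": 8.54}
    - {"dr": [0,7.8,0],"xyz": [0,-6,0],"fingers": 8.54}
    - {"dr": [0,7.6,0],"xyz": [0,-6,0],"fingers": 8.54}
    - {"dr": [0,0,0],"xyz": [-5.3,0,3.2],"fingers": 8.54}
    - {"dr": [0,0,0],"xyz": [-5.3,0,3.2],"fingers": 8.54}
    - {"dr": [0,0,0],"xyz": [-5.3,0,3.2],"fingers": 8.54}
    - {"dr": [0,0,0],"xyz": [-5.3,0,3.2],"fingers": 8.54}
    - {"dr": [0,0,0],"xyz": [-5.3,0,3.2],"fingers": 8.54}
    - {"dr": [0,0,0],"xyz": [-5.3,0,3.2],"fingers": 8.54}
    - {"dr": [0,0,0],"xyz": [-5.3,0,3.2],"fingers": 8.54}
    - {"dr": [0,0,0],"xyz": [0,0,0],"fingers": 8.54}

```text
t: 2.38
position: [0.5005, -0.2409, 0.389]
ee_rot: [-0.499, 0.498, -0.5, 0.502]
force: [-0.4, -0.5, 0.4]
grip_width: 0.0853
```

```bash
python3 - <<'E'
from h import *
plan([.605,.058,.3],0.01)
cal=viewer.calibration('wrist'); shot('wrist','w1')
print(np.round(cal['T'],3).tolist(),cal['fx'],cal['cx'],cal['cy'])
for p in [(.521,-.247,.211),(.702,-.244,.211),(.605,.058,.172)]: print(p,np.round(proj(cal,p),1))
for n in ('hook','hook_tip'): print(n,viewer.find_in('wrist',n))
E
```

```text
t 2.38 pos [ 0.5005 -0.2409  0.389 ] grip 0.0853 F [-0.4 -0.5  0.4] j [ 0.43  0.12 -0.11  1.61  0.01  1.41 -1.26]
tool axes x,y,z in world: [[-0.005, -1.0, 0.001], [0.003, -0.001, -1.0], [1.0, -0.005, 0.003]]
dr deg [-0.15 -0.85  0.06] xyz cm (current tool axes) [-29.95   8.9   10.29] world d [ 0.1045  0.2989 -0.089 ]
[[-0.005, 0.958, 0.287, 0.573], [-1.0, -0.005, -0.001, -0.241], [0.001, -0.287, 0.958, 0.561], [0.0, 0.0, 0.0, 1.0]] 296.0361197943983 278.45470457583815 208.8306263515152
(0.521, -0.247, 0.211) [283.4 166.1]
(0.702, -0.244, 0.211) [280.4 -13.3]
(0.605, 0.058, 0.172) [34.7 94.3]
hook [{'extent': [227.2, 0.2, 100.1, 172.7], 'conf': 0.93}]
hook_tip [{'extent': [229.8, 0.0, 98.7, 170.6], 'conf': 0.76}, {'extent': [1.8, 146.7, 17.7, 30.9], 'conf': 0.23}]
```

View pics/w1.png

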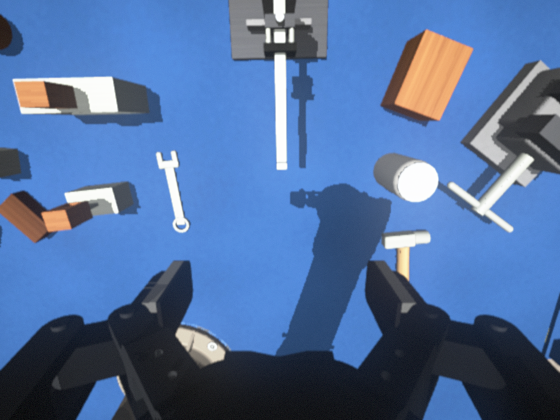

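```bash
python3 - <<'E'
from h import *
im=cv2.imread('pics/w1.png').astype(int); cal=viewer.calibration('wrist')
m=(im[:,:,2]>150)&(im[:,:,2]>im[:,:,0]-50)
P=[]
for v in range(60,176,4):
    c=np.where(m[v,262:302])[0]+262
    if len(c): 
        P.append((c.mean(),v,len(c)))
print([(round(a,1),b,n) for a,b,n in P])
P=[p for p in P if p[1]<156]
Q=np.array([onz(cal,u,v,.211) for u,v,_ in P]); k=np.polyfit(Q[:,0],Q[:,1],1); print('yaw',np.degrees(np.arctan(k[0])),'y at .521,.65',np.polyval(k,[.521,.65]))
c=np.where(m[:,281])[0]; print('rows',c[(c>60)&(c<190)].max(), onz(cal,281,c[(c>60)&(c<190)].max()+.5,.214))
print('buffer face row 54?',onz(cal,280,54,.211))
E
```

```text
[(np.float64(279.5), 60, 12), (np.float64(279.5), 64, 12), (np.float64(279.5), 68, 12), (np.float64(280.0), 72, 11), (np.float64(280.0), 76, 11), (np.float64(280.0), 80, 11), (np.float64(280.0), 84, 11), (np.float64(280.0), 88, 11), (np.float64(280.0), 92, 11), (np.float64(280.0), 96, 11), (np.float64(280.0), 100, 11), (np.float64(280.0), 104, 11), (np.float64(280.0), 108, 11), (np.float64(280.0), 112, 11), (np.float64(280.5), 116, 12), (np.float64(280.5), 120, 12), (np.float64(281.0), 124, 11), (np.float64(281.0), 128, 11), (np.float64(281.0), 132, 11), (np.float64(281.0), 136, 11), (np.float64(281.0), 140, 11), (np.float64(281.0), 144, 11), (np.float64(281.0), 148, 11), (np.float64(281.0), 152, 11), (np.float64(281.0), 156, 11), (np.float64(281.0), 160, 11), (np.float64(281.5), 164, 10), (np.float64(281.5), 168, 10)]
yaw 0.4781010041545078 y at .521,.65 [-0.25049843 -0.24942197]
rows 169 [ 0.51466796 -0.24998406  0.214     ]
buffer face row 54? [ 0.6379568  -0.25019039  0.211     ]
```

Call:
arm_command:
  steps:
    - {"dr": [0,0,0],"xyz": [-5.9,0,1],"fingers": 8.54}
    - {"dr": [0,0,0],"xyz": [-5.9,0,1],"fingers": 8.54}
    - {"dr": [0,0,0],"xyz": [-5.9,0,1],"fingers": 8.54}
    - {"dr": [0,-0.8,0],"xyz": [-5.9,0,0],"fingers": 8.54}
    - {"dr": [0,0,0],"xyz": [-5.9,0,0],"fingers": 8.54}
    - {"dr": [0,0,0],"xyz": [0,5,0],"fingers": 8.54}
    - {"dr": [0,0,0],"xyz": [0,0,0],"fingers": 8.54}

```text
t: 3.4
position: [0.5326, 0.0444, 0.3377]
ee_rot: [-0.495, 0.496, -0.503, 0.507]
force: [0.7, 0.2, 0.0]
grip_width: 0.0854
```

```bash
python3 - <<'E'
from h import *
plan([.605,.058,.1415],0.01)
cal=viewer.calibration('wrist'); shot('wrist','w2')
for p in [(.605,.058,.172)]: print(p,np.round(proj(cal,p),1))
for n in ('large','large_grip'): print(n,viewer.find_in('wrist',n))
E
```

```text
t 3.4 pos [0.5326 0.0444 0.3377] grip 0.0854 F [0.7 0.2 0. ] j [ 0.11  0.12 -0.34  1.72  0.05  1.31 -1.84]
tool axes x,y,z in world: [[-0.019, -1.0, 0.004], [0.003, -0.004, -1.0], [1.0, -0.019, 0.003]]
dr deg [-0.18 -1.65  0.25] xyz cm (current tool axes) [-1.58 19.63  7.15] world d [ 0.0724  0.0136 -0.1962]
(0.605, 0.058, 0.172) [264.2 120.8]
large [{'extent': [208.8, 94.7, 108.2, 42.4], 'conf': 0.9}]
large_grip [{'extent': [206.4, 94.9, 113.0, 44.6], 'conf': 0.89}]
```

View pics/w2.png

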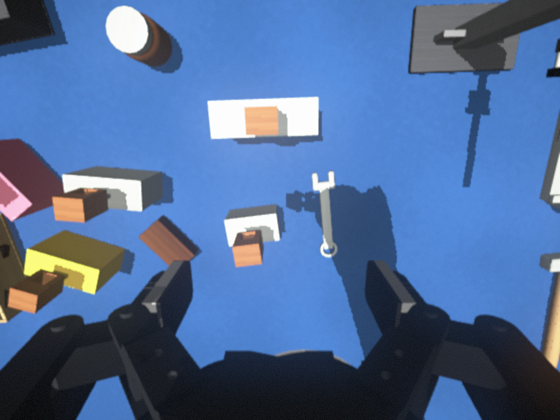

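Call:
arm_command:
  steps:
    - {"dr": [0,-1.8,0],"xyz": [-0.8,4,4],"fingers": 8.54}
    - {"dr": [0,0,0],"xyz": [-0.6,4,3.2],"fingers": 8.54}
    - {"dr": [0,0,0],"xyz": [-0.2,3,0],"fingers": 8.54}
    - {"dr": [0,0,0],"xyz": [0,0,0],"fingers": 8.54}

```text
t: 4.05
position: [0.6156, 0.056, 0.239]
ee_rot: [0.506, -0.497, 0.492, -0.505]
force: [-0.3, 0.6, 1.3]
grip_width: 0.0854
```

```bash
python3 - <<'E'
from h import *
plan([.605,.059,.139],0.014)
E
```

```text
t 4.05 pos [0.6156 0.056  0.239 ] grip 0.0854 F [-0.3  0.6  1.3] j [ 0.07  0.31 -0.34  1.7   0.12  1.13 -1.87]
tool axes x,y,z in world: [[0.005, -1.0, 0.003], [0.022, -0.003, -1.0], [1.0, 0.005, 0.022]]
dr deg [-1.25 -0.52  0.21] xyz cm (current tool axes) [-0.34  9.97 -1.28] world d [-0.0106  0.003  -0.1   ]
```

Call:
arm_command:
  steps:
    - {"dr": [-1.2,-0.5,0.2],"xyz": [-0.3,2,-1.2],"fingers": 8.54}
    - {"dr": [0,0,0],"xyz": [0,3,0],"fingers": 8.54}
    - {"dr": [0,0,0],"xyz": [0,1.5,0],"fingers": 8.54}
    - {"dr": [0,0,0],"xyz": [0,0,0],"fingers": 8.54}

```text
t: 4.55
position: [0.6057, 0.0575, 0.178]
ee_rot: [0.505, -0.501, 0.496, -0.499]
force: [0.4, -0.2, 0.6]
grip_width: 0.0855
```

```bash
python3 - <<'E'
from h import *
plan([.605,.059,.139],0.014)
E
```

```text
t 4.55 pos [0.6057 0.0575 0.178 ] grip 0.0855 F [ 0.4 -0.2  0.6] j [ 0.07  0.36 -0.34  1.77  0.14  1.03 -1.88]
tool axes x,y,z in world: [[0.011, -1.0, -0.0], [0.007, 0.0, -1.0], [1.0, 0.011, 0.007]]
dr deg [-0.39 -0.15 -0.02] xyz cm (current tool axes) [-0.15  3.9  -0.1 ] world d [-0.0007  0.0015 -0.039 ]
```

Call:
arm_command:
  steps:
    - {"dr": [-0.4,0,0],"xyz": [-0.15,2,-0.1],"fingers": 8.54}
    - {"dr": [0,0,0],"xyz": [0,1.5,0],"fingers": 8.54}
    - {"dr": [0,0,0],"xyz": [0,0.4,0],"fingers": 8.54}
    - {"dr": [0,0,0],"xyz": [0,0,0],"fingers": 2.5}
    - {"dr": [0,0,0],"xyz": [0,0,0],"fingers": 2.5}
    - {"dr": [0,0,0],"xyz": [0,0,0],"fingers": 2.5}
    - {"dr": [0,0,0],"xyz": [0,0,0],"fingers": 2.5}
    - {"dr": [0,0,0],"xyz": [0,0,0],"fingers": 2.5}
    - {"dr": [0,0,0],"xyz": [0,0,0],"fingers": 2.5}

```text
t: 5.68
position: [0.6063, 0.0596, 0.1398]
ee_rot: [0.504, -0.502, 0.497, -0.498]
force: [0.1, 0.3, -0.9]
grip_width: 0.0331
```

```bash
python3 - <<'E'
from h import *
plan([.605,.059,.139],0.014)
E
```

```text
t 5.67 pos [0.6063 0.0596 0.1398] grip 0.0331 F [ 0.1  0.3 -0.9] j [ 0.06  0.4  -0.33  1.8   0.16  0.96 -1.9 ]
tool axes x,y,z in world: [[0.011, -1.0, -0.001], [0.003, 0.001, -1.0], [1.0, 0.011, 0.003]]
dr deg [-0.18 -0.15 -0.05] xyz cm (current tool axes) [ 0.05  0.08 -0.13] world d [-0.0013 -0.0006 -0.0008]
```

Call:
arm_command:
  steps:
    - {"dr": [0,0,0],"xyz": [0,-2,0],"fingers": 2.5}
    - {"dr": [0,0,0],"xyz": [0,-3,0],"fingers": 2.5}
    - {"dr": [0,0,0],"xyz": [0,-2.2,0],"fingers": 2.5}
    - {"dr": [0,0,0],"xyz": [2,0,-1],"fingers": 2.5}
    - {"dr": [0,0,0],"xyz": [4,0,-2],"fingers": 2.5}
    - {"dr": [0,0,0],"xyz": [4,0,-2],"fingers": 2.5}
    - {"dr": [0,0,0],"xyz": [4,0,-2],"fingers": 2.5}
    - {"dr": [0,0,0],"xyz": [4,0,-2],"fingers": 2.5}
    - {"dr": [0,0,0],"xyz": [4,0,-2],"fingers": 2.5}
    - {"dr": [0,0,0],"xyz": [4,0,-2],"fingers": 2.5}
    - {"dr": [0,0,0],"xyz": [2,0,-1],"fingers": 2.5}
    - {"dr": [0,0,0],"xyz": [0,0,0],"fingers": 2.5}

```text
t: 7.18
position: [0.4583, -0.2358, 0.2199]
ee_rot: [0.502, -0.501, 0.498, -0.499]
force: [-0.3, 0.8, -2.9]
grip_width: 0.0332
```

```bash
python3 - <<'E'
from h import *
plan([.465,-.2495,.2113],0.014)
E
```

```text
t 7.17 pos [ 0.4583 -0.2358  0.2199] grip 0.0332 F [-0.3  0.8 -2.9] j [ 0.51  0.16 -0.18  1.93  0.03  1.05 -1.24]
tool axes x,y,z in world: [[0.006, -1.0, -0.0], [0.003, 0.0, -1.0], [1.0, 0.006, 0.003]]
dr deg [-0.19 -0.43 -0.  ] xyz cm (current tool axes) [1.38 0.86 0.66] world d [ 0.0067 -0.0137 -0.0086]
```

Call:
arm_command:
  steps:
    - {"dr": [-0.2,-0.4,0],"xyz": [1.0,0.7,0.7],"fingers": 2.5}
    - {"dr": [0,0,0],"xyz": [0.4,0.15,0],"fingers": 2.5}
    - {"dr": [0,0,0],"xyz": [0,0,0],"fingers": 2.5}
    - {"dr": [0,0,0],"xyz": [0,0,0],"fingers": 2.5}

```text
t: 7.68
position: [0.4662, -0.2491, 0.2108]
ee_rot: [0.504, -0.504, 0.496, -0.496]
force: [0.2, -0.8, -3.2]
grip_width: 0.0333
```

```bash
python3 - <<'E'
from h import *
plan([.465,-.2495,.2113],0.014)
w=shot('wrist','w3');s=shot('side','s3')
cal=viewer.calibration('wrist');ct=viewer.calibration('side')
print('tip wrist',proj(cal,(.518,-.249,.211)),'side',proj(ct,(.518,-.249,.205)))
a=cv2.resize(w[100:320,180:380],(400,440),interpolation=cv2.INTER_CUBIC);b=cv2.resize(s[120:230,290:390],(400,440),interpolation=cv2.INTER_CUBIC)
cv2.imwrite('pics/m3.png',np.hstack([a,b])[:,:,::-1])
E
```

```text
t 7.67 pos [ 0.4662 -0.2491  0.2108] grip 0.0333 F [ 0.2 -0.8 -3.2] j [ 0.52  0.19 -0.17  1.91  0.04  1.04 -1.22]
tool axes x,y,z in world: [[0.016, -1.0, -0.001], [-0.001, 0.001, -1.0], [1.0, 0.016, -0.001]]
dr deg [ 0.04  0.11 -0.05] xyz cm (current tool axes) [ 0.04 -0.05 -0.12] world d [-0.0012 -0.0004  0.0005]
tip wrist (np.float64(279.6813135204978), np.float64(158.0389970807961)) side (np.float64(337.4017433375909), np.float64(158.76146496491236))
```

View pics/m3.png

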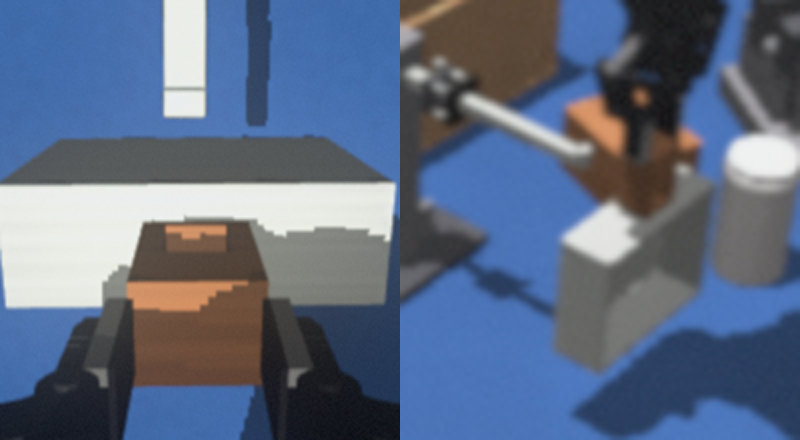

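Call:
arm_command:
  steps:
    - {"dr": [0,0,0],"xyz": [-0.4,0,0],"fingers": 2.5}
    - {"dr": [0,0,0],"xyz": [0,0,1.5],"fingers": 2.5}
    - {"dr": [0,0,0],"xyz": [0,0,1.5],"fingers": 2.5}
    - {"dr": [0,0,0],"xyz": [0,0,0.5],"fingers": 2.5}
    - {"dr": [0,0,0],"xyz": [0,0,0],"fingers": 2.5}

```text
t: 8.4
position: [0.5044, -0.2435, 0.211]
ee_rot: [0.504, -0.504, 0.496, -0.495]
force: [-0.2, -0.5, -3.8]
grip_width: 0.0334
```

Call:
arm_command:
  steps:
    - {"dr": [0,0,0],"xyz": [0.1,0,1.0],"fingers": 2.5}
    - {"dr": [0,0,0],"xyz": [0,0,1.5],"fingers": 2.5}
    - {"dr": [0,0,0],"xyz": [0,0,1.5],"fingers": 2.5}
    - {"dr": [0,0,0],"xyz": [0,0,1.0],"fingers": 2.5}
    - {"dr": [0,0,0],"xyz": [0,0,0],"fingers": 2.5}

```text
t: 9.02
position: [0.5582, -0.2437, 0.2108]
ee_rot: [0.504, -0.504, 0.496, -0.495]
force: [-0.5, -1.0, -4.3]
grip_width: 0.0336
```

```bash
python3 - <<'E'
from h import *
plan([.555,-.2441,.2028],0.014)
w=shot('wrist','w4');s=shot('side','s4')
a=cv2.resize(w[40:260,180:380],(400,440),interpolation=cv2.INTER_CUBIC);b=cv2.resize(s[110:220,270:370],(400,440),interpolation=cv2.INTER_CUBIC)
cv2.imwrite('pics/m4.png',np.hstack([a,b])[:,:,::-1])
E
```

```text
t 9.03 pos [ 0.5582 -0.2437  0.2108] grip 0.0336 F [-0.5 -1.  -4.3] j [ 0.45  0.32 -0.18  1.74  0.06  1.09 -1.3 ]
tool axes x,y,z in world: [[0.017, -1.0, -0.001], [-0.0, 0.001, -1.0], [1.0, 0.017, -0.0]]
dr deg [ 0.    0.18 -0.06] xyz cm (current tool axes) [ 0.03  0.8  -0.32] world d [-0.0032 -0.0004 -0.008 ]
```

View pics/m4.png

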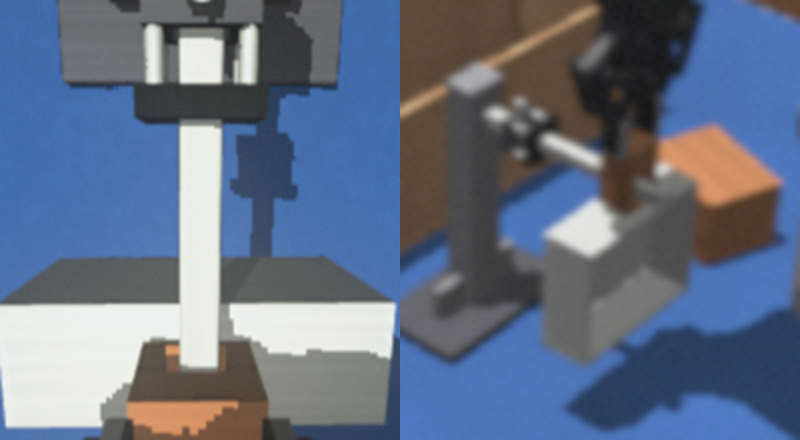

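Call:
arm_command:
  steps:
    - {"dr": [0,0,0],"xyz": [0,0.6,0],"fingers": 2.5}
    - {"dr": [0,0,0],"xyz": [0,0.2,0],"fingers": 2.5}
    - {"dr": [0,0,0],"xyz": [0,0,0],"fingers": 2.5}

```text
t: 9.5
position: [0.5562, -0.2443, 0.2023]
ee_rot: [-0.504, 0.504, -0.496, 0.496]
force: [0.3, 0.5, -4.2]
grip_width: 0.0332
```

Not yet resting (force unchanged); travel forward about 5 cm at this height.

Call:
arm_command:
  steps:
    - {"dr": [0,0,0],"xyz": [0,0,1.5],"fingers": 2.5}
    - {"dr": [0,0,0],"xyz": [0,0,1.5],"fingers": 2.5}
    - {"dr": [0,0,0],"xyz": [0,0,1.3],"fingers": 2.5}
    - {"dr": [0,0,0],"xyz": [0,0,0.5],"fingers": 2.5}
    - {"dr": [0,0,0],"xyz": [0,0,0],"fingers": 2.5}

```text
t: 10.12
position: [0.6084, -0.2431, 0.2022]
ee_rot: [0.504, -0.504, 0.496, -0.496]
force: [0.2, 0.7, -4.3]
grip_width: 0.0334
```

Call:
arm_command:
  steps:
    - {"dr": [0,0,0],"xyz": [0,0,0.5],"fingers": 2.5}
    - {"dr": [0,0,0],"xyz": [0,0,0.4],"fingers": 2.5}
    - {"dr": [0,0,0],"xyz": [0,0,0],"fingers": 2.5}

```text
t: 10.5
position: [0.6174, -0.2432, 0.2022]
ee_rot: [-0.504, 0.504, -0.496, 0.496]
force: [-0.3, 0.2, -3.1]
grip_width: 0.033
```

Call:
arm_command:
  steps:
    - {"dr": [0,0,0],"xyz": [0,0,0.3],"fingers": 2.5}
    - {"dr": [0,0,0],"xyz": [0,0,0],"fingers": 2.5}

```text
t: 10.75
position: [0.6205, -0.2433, 0.2024]
ee_rot: [-0.504, 0.504, -0.496, 0.496]
force: [-0.5, -0.4, -3.5]
grip_width: 0.0332
```

Call:
arm_command:
  steps:
    - {"dr": [0,0,0],"xyz": [0,0,0.3],"fingers": 2.5}
    - {"dr": [0,0,0],"xyz": [0,0,0],"fingers": 2.5}

```text
t: 11.0
position: [0.6236, -0.2433, 0.2024]
ee_rot: [-0.504, 0.504, -0.496, 0.496]
force: [0.9, 0.9, -3.8]
grip_width: 0.0336
```

Call:
arm_command:
  steps:
    - {"dr": [0,0,0],"xyz": [0,0,0.3],"fingers": 2.5}
    - {"dr": [0,0,0],"xyz": [0,0,0],"fingers": 2.5}

```text
t: 11.25
position: [0.6268, -0.2433, 0.2024]
ee_rot: [-0.504, 0.504, -0.496, 0.496]
force: [0.2, 0.2, -2.8]
grip_width: 0.0331
```

Call:
arm_command:
  steps:
    - {"dr": [0,0,0],"xyz": [0,0,0.3],"fingers": 2.5}
    - {"dr": [0,0,0],"xyz": [0,0,0],"fingers": 2.5}

```text
t: 11.5
position: [0.6293, -0.2434, 0.2022]
ee_rot: [-0.503, 0.504, -0.497, 0.496]
force: [-3.1, 0.3, -1.7]
grip_width: 0.0332
```

Call:
arm_command:
  steps:
    - {"dr": [0,0,0],"xyz": [0,0,0.25],"fingers": 2.5}
    - {"dr": [0,0,0],"xyz": [0,0,0],"fingers": 2.5}

```text
t: 11.75
position: [0.6307, -0.2435, 0.2021]
ee_rot: [-0.503, 0.505, -0.498, 0.495]
force: [-6.6, 1.0, -1.4]
grip_width: 0.0333
```

Call:
arm_command:
  steps:
    - {"dr": [0,0,0],"xyz": [0,0,0.25],"fingers": 2.5}
    - {"dr": [0,0,0],"xyz": [0,0,0.05],"fingers": 2.5}

```text
t: 12.0
position: [0.6321, -0.2436, 0.2019]
ee_rot: [-0.502, 0.505, -0.499, 0.494]
force: [-8.0, 0.8, 0.4]
grip_width: 0.0331
```

Call:
arm_command:
  steps:
    - {"dr": [0,0,0],"xyz": [0,0,0.2],"fingers": 2.5}
    - {"dr": [0,0,0],"xyz": [0,0,0.1],"fingers": 2.5}
    - {"dr": [0,0,0],"xyz": [0,0,0.1],"fingers": 2.5}
    - {"dr": [0,0,0],"xyz": [0,0,0.1],"fingers": 2.5}

```text
t: 12.5
position: [0.6328, -0.2437, 0.2015]
ee_rot: [-0.499, 0.507, -0.501, 0.492]
force: [-9.8, 1.6, 2.6]
grip_width: 0.0333
```

```bash
python3 - <<'E'
from h import *
plan([.6328,-.2434,.2020],0.014)
E
```

```text
t 12.5 pos [ 0.6328 -0.2437  0.2015] grip 0.0333 F [-9.8  1.6  2.6] j [ 0.4   0.45 -0.18  1.57  0.09  1.15 -1.36]
tool axes x,y,z in world: [[0.013, -1.0, -0.002], [-0.017, 0.002, -1.0], [1.0, 0.013, -0.017]]
dr deg [ 0.96 -0.07 -0.12] xyz cm (current tool axes) [-0.03 -0.05 -0.  ] world d [-0.      0.0003  0.0005]
```

Call:
arm_command:
  steps:
    - {"dr": [0.4,0,0],"xyz": [0,0,0],"fingers": 2.5}
    - {"dr": [0,0,0],"xyz": [0,0,0],"fingers": 2.5}
    - {"dr": [0,0,0],"xyz": [0,0,0.05],"fingers": 2.5}
    - {"dr": [0,0,0],"xyz": [0,0,0],"fingers": 2.5}

```text
t: 13.0
position: [0.6307, -0.2437, 0.2015]
ee_rot: [-0.5, 0.506, -0.501, 0.493]
force: [-5.6, 0.6, 0.4]
grip_width: 0.033
```

Call:
arm_command:
  steps:
    - {"dr": [0,0,0],"xyz": [0,0,0.25],"fingers": 2.5}
    - {"dr": [0,0,0],"xyz": [0,0,0.2],"fingers": 2.5}
    - {"dr": [0,0,0],"xyz": [0,0,0.12],"fingers": 2.5}
    - {"dr": [0,0,0],"xyz": [0,0,0.1],"fingers": 2.5}

```text
t: 13.5
position: [0.6332, -0.2437, 0.2016]
ee_rot: [-0.498, 0.508, -0.504, 0.49]
force: [-10.0, 1.8, 2.2]
grip_width: 0.0334
```

Call:
arm_command:
  steps:
    - {"dr": [0,0,0],"xyz": [0,0,0.08],"fingers": 2.5}
    - {"dr": [0,0,0],"xyz": [0,0,0.08],"fingers": 2.5}
    - {"dr": [0,0,0],"xyz": [0,0,0.08],"fingers": 2.5}
    - {"dr": [0,0,0],"xyz": [0,0,0.08],"fingers": 2.5}

```text
t: 14.0
position: [0.6325, -0.2437, 0.2017]
ee_rot: [-0.496, 0.509, -0.507, 0.488]
force: [-8.1, 1.2, 3.5]
grip_width: 0.0329
```

Call:
arm_command:
  steps:
    - {"dr": [0,0,0],"xyz": [0,0,0],"fingers": 6}
    - {"dr": [0,0,0],"xyz": [0,0,0],"fingers": 6}
    - {"dr": [0,0,0],"xyz": [0,0,0],"fingers": 6}
    - {"dr": [0,0,0],"xyz": [0,0,0],"fingers": 6}

```text
t: 14.5
position: [0.6341, -0.2437, 0.2028]
ee_rot: [-0.496, 0.508, -0.505, 0.489]
force: [-0.0, 0.6, 0.1]
grip_width: 0.0604
```

```bash
python3 - <<'E'
from h import *
plan([.6328,-.2434,.30],0.014)
E
```

```text
t 14.5 pos [ 0.6341 -0.2437  0.2028] grip 0.0604 F [-0.   0.6  0.1] j [ 0.4   0.46 -0.17  1.56  0.09  1.16 -1.36]
tool axes x,y,z in world: [[0.01, -1.0, -0.004], [-0.028, 0.004, -1.0], [1.0, 0.01, -0.028]]
dr deg [ 1.6  -0.23 -0.24] xyz cm (current tool axes) [-0.07 -9.71 -0.4 ] world d [-0.0013  0.0003  0.0972]
```

Call:
arm_command:
  steps:
    - {"dr": [0,0,0],"xyz": [0,-3,0],"fingers": 6}
    - {"dr": [1.6,0,-0.2],"xyz": [0,-6,0],"fingers": 6}
    - {"dr": [0,0,0],"xyz": [-3,-3,-1],"fingers": 6}
    - {"dr": [0,0,0],"xyz": [-5.8,0,-2],"fingers": 6}
    - {"dr": [0,0,0],"xyz": [-5.8,0,-2],"fingers": 6}
    - {"dr": [0,0,0],"xyz": [-5.8,0,-2],"fingers": 6}
    - {"dr": [0,0,0],"xyz": [-5.8,0,-2],"fingers": 6}
    - {"dr": [0,0,0],"xyz": [-5.8,0,-2],"fingers": 6}
    - {"dr": [0,0,0],"xyz": [-5.8,0,-2],"fingers": 6}
    - {"dr": [0,2,0],"xyz": [-5.8,0,-2],"fingers": 6}
    - {"dr": [0,2,0],"xyz": [-5.8,0,-2],"fingers": 6}
    - {"dr": [0,1.5,0],"xyz": [-3,0,-1],"fingers": 6}
    - {"dr": [0,0,0],"xyz": [0,0,0],"fingers": 6}

```text
t: 16.12
position: [0.4518, 0.292, 0.3286]
ee_rot: [-0.48, 0.474, -0.52, 0.523]
force: [-0.9, -1.0, -0.2]
grip_width: 0.0602
```

```bash
python3 - <<'E'
from h import *
plan([.5036,.2985,.127],np.radians(-5.3))
w=shot('wrist','w5');s=shot('side','s5')
cal=viewer.calibration('wrist')
print('pred',proj(cal,(.5036,.2985,.159)))
a=cv2.resize(w[60:280,180:380],(400,440),interpolation=cv2.INTER_CUBIC);b=cv2.resize(s[110:220,250:350],(400,440),interpolation=cv2.INTER_CUBIC)
cv2.imwrite('pics/m5.png',np.hstack([a,b])[:,:,::-1])
E
```

```text
t 16.12 pos [0.4518 0.292  0.3286] grip 0.0602 F [-0.9 -1.  -0.2] j [-0.21  0.14 -0.54  1.72  0.08  1.29 -2.43]
tool axes x,y,z in world: [[-0.089, -0.996, -0.003], [0.008, 0.003, -1.0], [0.996, -0.089, 0.008]]
dr deg [-0.47  0.19 -0.19] xyz cm (current tool axes) [-1.04 20.21  4.93] world d [ 0.0518  0.0065 -0.2016]
pred (np.float64(266.74331304199825), np.float64(142.47805200042728))
```

View pics/m5.png

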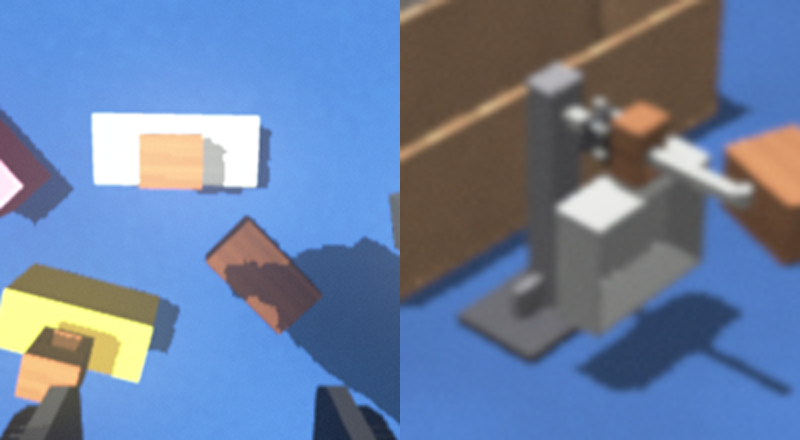

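Call:
arm_command:
  steps:
    - {"dr": [-0.5,0.8,0],"xyz": [-0.6,4,2.6],"fingers": 6.5}
    - {"dr": [0,0,0],"xyz": [-0.6,5,2.4],"fingers": 6.5}
    - {"dr": [0,0,0],"xyz": [0,4,0],"fingers": 6.5}
    - {"dr": [0,0,0],"xyz": [0,1,0],"fingers": 6.5}
    - {"dr": [0,0,0],"xyz": [0,0,0],"fingers": 6.5}

```text
t: 16.85
position: [0.5107, 0.2904, 0.1875]
ee_rot: [-0.472, 0.469, -0.527, 0.528]
force: [0.1, -0.0, 0.1]
grip_width: 0.0647
```

```bash
python3 - <<'E'
from h import *
plan([.505,.2995,.127],np.radians(-6))
E
```

```text
t 16.85 pos [0.5107 0.2904 0.1875] grip 0.0647 F [ 0.1 -0.   0.1] j [-0.22  0.34 -0.51  1.8   0.19  1.05 -2.48]
tool axes x,y,z in world: [[-0.115, -0.993, -0.002], [0.005, 0.002, -1.0], [0.993, -0.115, 0.004]]
dr deg [-0.26 -0.58 -0.14] xyz cm (current tool axes) [-0.83  6.05 -0.7 ] world d [-0.0057  0.0091 -0.0605]
```

Call:
arm_command:
  steps:
    - {"dr": [-0.2,-0.5,0],"xyz": [-0.8,1,-0.7],"fingers": 6.5}
    - {"dr": [0,0,0],"xyz": [0,1,0],"fingers": 6.5}
    - {"dr": [0,0,0],"xyz": [0,0.5,0],"fingers": 6.5}
    - {"dr": [0,0,0],"xyz": [0,0,0],"fingers": 6.5}

```text
t: 17.35
position: [0.5056, 0.3006, 0.1647]
ee_rot: [-0.476, 0.47, -0.525, 0.526]
force: [-0.3, 0.3, 0.8]
grip_width: 0.0651
```

```bash
python3 - <<'E'
from h import *
plan([.505,.2995,.127],np.radians(-6))
E
```

```text
t 17.35 pos [0.5056 0.3006 0.1647] grip 0.0651 F [-0.3  0.3  0.8] j [-0.24  0.36 -0.51  1.82  0.21  1.   -2.5 ]
tool axes x,y,z in world: [[-0.105, -0.994, -0.005], [0.006, 0.004, -1.0], [0.994, -0.105, 0.005]]
dr deg [-0.3  -0.04 -0.29] xyz cm (current tool axes) [ 0.13  3.77 -0.07] world d [-0.0006 -0.0011 -0.0377]
```

Call:
arm_command:
  steps:
    - {"dr": [-0.3,0,-0.3],"xyz": [0.1,2,0],"fingers": 6.5}
    - {"dr": [0,0,0],"xyz": [0,1.4,0],"fingers": 6.5}
    - {"dr": [0,0,0],"xyz": [0,0.4,0],"fingers": 6.5}
    - {"dr": [0,0,0],"xyz": [0,0,0],"fingers": 2.5}
    - {"dr": [0,0,0],"xyz": [0,0,0],"fingers": 2.5}
    - {"dr": [0,0,0],"xyz": [0,0,0],"fingers": 2.5}
    - {"dr": [0,0,0],"xyz": [0,0,0],"fingers": 2.5}
    - {"dr": [0,0,0],"xyz": [0,0,0],"fingers": 2.5}

```text
t: 18.35
position: [0.506, 0.2998, 0.1251]
ee_rot: [-0.473, 0.473, -0.526, 0.526]
force: [-0.3, -0.3, -2.6]
grip_width: 0.0336
```

```bash
python3 - <<'E'
from h import *
plan([.455,-.2450,.2113],np.radians(.8))
E
```

```text
t 18.35 pos [0.506  0.2998 0.1251] grip 0.0336 F [-0.3 -0.3 -2.6] j [-0.25  0.41 -0.49  1.85  0.24  0.94 -2.53]
tool axes x,y,z in world: [[-0.105, -0.994, -0.0], [0.0, -0.0, -1.0], [0.994, -0.105, 0.0]]
dr deg [-0.02 -6.85  0.  ] xyz cm (current tool axes) [54.71 -8.62  0.68] world d [-0.051  -0.5448  0.0862]
```

Call:
arm_command:
  steps:
    - {"dr": [0,0,0],"xyz": [0,-3,0],"fingers": 2.5}
    - {"dr": [0,0,0],"xyz": [0,-5.5,0],"fingers": 2.5}
    - {"dr": [0,0,0],"xyz": [0,-5.5,0],"fingers": 2.5}
    - {"dr": [0,-2.3,0],"xyz": [1.5,-4,0],"fingers": 2.5}
    - {"dr": [0,-2.3,0],"xyz": [4,0,0],"fingers": 2.5}
    - {"dr": [0,-2.2,0],"xyz": [5,0,-0.2],"fingers": 2.5}
    - {"dr": [0,0,0],"xyz": [5.5,0,-0.6],"fingers": 2.5}
    - {"dr": [0,0,0],"xyz": [5.5,0,-0.6],"fingers": 2.5}
    - {"dr": [0,0,0],"xyz": [5.5,0,-0.6],"fingers": 2.5}
    - {"dr": [0,0,0],"xyz": [5.5,0,-0.6],"fingers": 2.5}
    - {"dr": [0,0,0],"xyz": [5.5,0,-0.6],"fingers": 2.5}
    - {"dr": [0,0,0],"xyz": [5.5,0,-0.6],"fingers": 2.5}
    - {"dr": [0,0,0],"xyz": [5.5,0,-0.6],"fingers": 2.5}
    - {"dr": [0,0,0],"xyz": [3,1,-0.6],"fingers": 2.5}
    - {"dr": [0,0,0],"xyz": [0,0,0],"fingers": 2.5}

```text
t: 20.23
position: [0.4535, -0.2374, 0.3008]
ee_rot: [-0.504, 0.505, -0.495, 0.496]
force: [1.0, 0.1, -3.1]
grip_width: 0.0337
```

```bash
python3 - <<'E'
from h import *
plan([.455,-.2450,.2096],np.radians(.8))
E
```

```text
t 20.23 pos [ 0.4535 -0.2374  0.3008] grip 0.0337 F [ 1.   0.1 -3.1] j [ 0.46  0.08 -0.11  1.83  0.01  1.22 -1.21]
tool axes x,y,z in world: [[0.019, -1.0, 0.001], [0.0, -0.001, -1.0], [1.0, 0.019, 0.0]]
dr deg [-0.02  0.27  0.08] xyz cm (current tool axes) [0.75 9.12 0.14] world d [ 0.0015 -0.0076 -0.0912]
```

Call:
arm_command:
  steps:
    - {"dr": [0,0.2,0],"xyz": [0.7,3,0.1],"fingers": 2.5}
    - {"dr": [0,0,0],"xyz": [0,3,0],"fingers": 2.5}
    - {"dr": [0,0,0],"xyz": [0,2,0],"fingers": 2.5}
    - {"dr": [0,0,0],"xyz": [0,0.5,0],"fingers": 2.5}
    - {"dr": [0,0,0],"xyz": [0,0,0],"fingers": 2.5}

```text
t: 20.85
position: [0.4562, -0.2417, 0.2152]
ee_rot: [0.505, -0.504, 0.494, -0.496]
force: [-0.6, -0.1, -2.5]
grip_width: 0.034
```

```bash
python3 - <<'E'
from h import *
plan([.455,-.2450,.2096],np.radians(.8))
w=shot('wrist','w6');s=shot('side','s6');cal=viewer.calibration('wrist')
print(proj(cal,(.518,-.2447,.211)))
a=cv2.resize(w[100:320,180:380],(400,440),interpolation=cv2.INTER_CUBIC);b=cv2.resize(s[110:220,270:370],(400,440),interpolation=cv2.INTER_CUBIC)
cv2.imwrite('pics/m6.png',np.hstack([a,b])[:,:,::-1])
E
```

```text
t 20.85 pos [ 0.4562 -0.2417  0.2152] grip 0.034 F [-0.6 -0.1 -2.5] j [ 0.46  0.16 -0.11  1.94  0.02  1.04 -1.21]
tool axes x,y,z in world: [[0.018, -1.0, 0.001], [0.003, -0.001, -1.0], [1.0, 0.018, 0.003]]
dr deg [-0.16  0.24  0.06] xyz cm (current tool axes) [ 0.33  0.56 -0.13] world d [-0.0012 -0.0033 -0.0056]
(np.float64(285.12145881866786), np.float64(140.36443285922718))
```

View pics/m6.png

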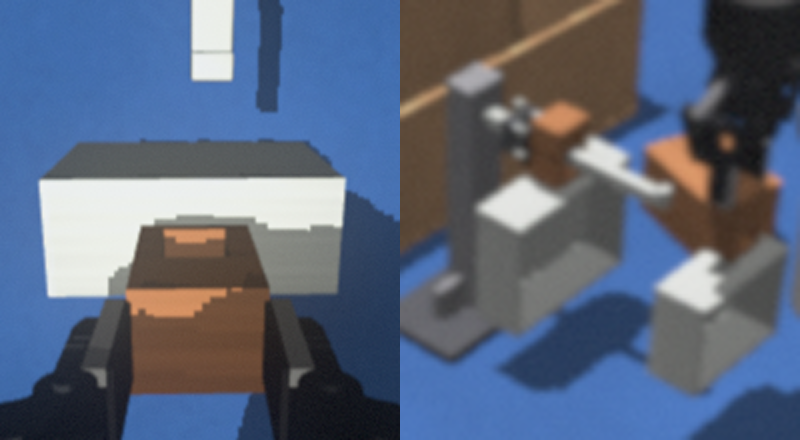

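Call:
arm_command:
  steps:
    - {"dr": [-0.1,0.2,0],"xyz": [0.3,0.5,0],"fingers": 2.5}
    - {"dr": [0,0,0],"xyz": [0.05,0.05,1.5],"fingers": 2.5}
    - {"dr": [0,0,0],"xyz": [0,0,1.5],"fingers": 2.5}
    - {"dr": [0,0,0],"xyz": [0,0,0.9],"fingers": 2.5}
    - {"dr": [0,0,0],"xyz": [0,0,0],"fingers": 2.5}

```text
t: 21.58
position: [0.5, -0.2452, 0.2113]
ee_rot: [0.504, -0.503, 0.495, -0.498]
force: [0.2, -1.0, -3.2]
grip_width: 0.0337
```

Call:
arm_command:
  steps:
    - {"dr": [0,0,0],"xyz": [0,0.15,1.0],"fingers": 2.5}
    - {"dr": [0,0,0],"xyz": [0,0,1.5],"fingers": 2.5}
    - {"dr": [0,0,0],"xyz": [0,0,1.5],"fingers": 2.5}
    - {"dr": [0,0,0],"xyz": [0,0,1.0],"fingers": 2.5}
    - {"dr": [0,0,0],"xyz": [0,0,0],"fingers": 2.5}

```text
t: 22.2
position: [0.5537, -0.2442, 0.2097]
ee_rot: [0.504, -0.503, 0.495, -0.498]
force: [0.2, -0.5, -3.5]
grip_width: 0.0336
```

Call:
arm_command:
  steps:
    - {"dr": [0,0,0],"xyz": [0,0.6,0],"fingers": 2.5}
    - {"dr": [0,0,0],"xyz": [0,0.25,0],"fingers": 2.5}
    - {"dr": [0,0,0],"xyz": [0,0,0],"fingers": 2.5}

```text
t: 22.58
position: [0.5527, -0.2445, 0.2003]
ee_rot: [0.504, -0.503, 0.495, -0.498]
force: [-0.1, 0.9, -3.0]
grip_width: 0.0339
```

Call:
arm_command:
  steps:
    - {"dr": [0,0,0],"xyz": [0,0,1.5],"fingers": 2.5}
    - {"dr": [0,0,0],"xyz": [0,0,1.5],"fingers": 2.5}
    - {"dr": [0,0,0],"xyz": [0,0,0.6],"fingers": 2.5}
    - {"dr": [0,0,0],"xyz": [0,0,0],"fingers": 2.5}

```text
t: 23.08
position: [0.5918, -0.2438, 0.2006]
ee_rot: [0.504, -0.503, 0.495, -0.498]
force: [-0.3, 0.0, -2.3]
grip_width: 0.0336
```

Call:
arm_command:
  steps:
    - {"dr": [0,0,0],"xyz": [0,0,0.3],"fingers": 2.5}
    - {"dr": [0,0,0],"xyz": [0,0,0],"fingers": 2.5}

```text
t: 23.32
position: [0.5947, -0.2438, 0.2006]
ee_rot: [0.504, -0.503, 0.495, -0.498]
force: [-0.6, -0.3, -2.4]
grip_width: 0.0339
```

Call:
arm_command:
  steps:
    - {"dr": [0,0,0],"xyz": [0,0,0.3],"fingers": 2.5}
    - {"dr": [0,0,0],"xyz": [0,0,0],"fingers": 2.5}

```text
t: 23.58
position: [0.5976, -0.2439, 0.2007]
ee_rot: [0.504, -0.503, 0.495, -0.498]
force: [-0.6, 0.7, -2.8]
grip_width: 0.0339
```

Call:
arm_command:
  steps:
    - {"dr": [0,0,0],"xyz": [0,0,0.3],"fingers": 2.5}
    - {"dr": [0,0,0],"xyz": [0,0,0],"fingers": 2.5}

```text
t: 23.82
position: [0.6, -0.2441, 0.2007]
ee_rot: [-0.503, 0.503, -0.495, 0.498]
force: [-2.0, 1.3, -3.3]
grip_width: 0.0333
```

Call:
arm_command:
  steps:
    - {"dr": [0.1,0,0],"xyz": [0,0,0.25],"fingers": 2.5}
    - {"dr": [0.1,0,0],"xyz": [0,0,0.2],"fingers": 2.5}

```text
t: 24.08
position: [0.6024, -0.2442, 0.2004]
ee_rot: [-0.503, 0.503, -0.496, 0.498]
force: [-11.4, 1.2, 3.3]
grip_width: 0.0339
```

Call:
arm_command:
  steps:
    - {"dr": [0,0,0],"xyz": [0,-0.03,0.1],"fingers": 2.5}
    - {"dr": [0,0,0],"xyz": [0,0,0.1],"fingers": 2.5}

```text
t: 24.32
position: [0.6023, -0.2442, 0.2004]
ee_rot: [-0.502, 0.504, -0.497, 0.497]
force: [-9.5, 0.7, 0.9]
grip_width: 0.0337
```

Call:
arm_command:
  steps:
    - {"dr": [0,0,0],"xyz": [0,0,0.2],"fingers": 2.5}
    - {"dr": [0.2,0,0],"xyz": [0,0,0.15],"fingers": 2.5}
    - {"dr": [0,0,0],"xyz": [0,0,0.12],"fingers": 2.5}

```text
t: 24.7
position: [0.6029, -0.2444, 0.1999]
ee_rot: [-0.501, 0.505, -0.499, 0.496]
force: [-9.6, 0.7, 2.1]
grip_width: 0.0336
```

Call:
arm_command:
  steps:
    - {"dr": [0.2,0,0],"xyz": [0,0,0.22],"fingers": 2.5}
    - {"dr": [0.2,0,0],"xyz": [0,0,0.2],"fingers": 2.5}

```text
t: 24.95
position: [0.6037, -0.2445, 0.1995]
ee_rot: [-0.501, 0.504, -0.499, 0.496]
force: [-12.9, 1.9, 4.7]
grip_width: 0.0338
```

Call:
arm_command:
  steps:
    - {"dr": [0,0,0],"xyz": [0,0,0.08],"fingers": 2.5}
    - {"dr": [0,0,0],"xyz": [0,0,0.08],"fingers": 2.5}
    - {"dr": [0,0,0],"xyz": [0,0,0.08],"fingers": 2.5}
    - {"dr": [0,0,0],"xyz": [0,0,0.1],"fingers": 2.5}

```text
t: 25.45
position: [0.6033, -0.2447, 0.1991]
ee_rot: [-0.499, 0.505, -0.501, 0.494]
force: [-9.9, 0.9, 1.0]
grip_width: 0.0333
```

Held around 5 mm for half a second; release and go for the small pan.

Call:
arm_command:
  steps:
    - {"dr": [0,0,0],"xyz": [0,0,0],"fingers": 6}
    - {"dr": [0,0,0],"xyz": [0,0,0],"fingers": 6}
    - {"dr": [0,0,0],"xyz": [0,0,0],"fingers": 6}
    - {"dr": [0,0,0],"xyz": [0,0,0],"fingers": 6}
    - {"dr": [0,0,0],"xyz": [0,-2,0],"fingers": 6}
    - {"dr": [0.6,0,0],"xyz": [0,-5,0],"fingers": 6}
    - {"dr": [0,0,0],"xyz": [0,-5,0],"fingers": 6}

```text
t: 26.32
position: [0.6042, -0.2443, 0.3226]
ee_rot: [-0.502, 0.503, -0.499, 0.496]
force: [0.5, -0.7, 0.4]
grip_width: 0.06
```

```bash
python3 - <<'E'
from h import *
plan([.385,.08,.33],np.radians(5.8))
E
```

```text
t 26.32 pos [ 0.6042 -0.2443  0.3226] grip 0.06 F [ 0.5 -0.7  0.4] j [ 0.37  0.32 -0.11  1.5   0.03  1.33 -1.31]
tool axes x,y,z in world: [[0.01, -1.0, -0.003], [-0.004, 0.003, -1.0], [1.0, 0.01, -0.004]]
dr deg [ 0.24 -5.24 -0.18] xyz cm (current tool axes) [-32.64  -0.56 -21.61] world d [-0.2192  0.3243  0.0074]
```

Call:
arm_command:
  steps:
    - {"dr": [0,0,0],"xyz": [-2.5,0,-1.2],"fingers": 6}
    - {"dr": [0,0,0],"xyz": [-5,0,-2.5],"fingers": 6}
    - {"dr": [0,0,0],"xyz": [-5,0,-2.5],"fingers": 6}
    - {"dr": [0,0,0],"xyz": [-5,0,-2.5],"fingers": 6}
    - {"dr": [0,0,0],"xyz": [-5,0,-2.5],"fingers": 6}
    - {"dr": [0.2,-2.6,0],"xyz": [-5,0,-2.3],"fingers": 6}
    - {"dr": [0,-2.6,-0.2],"xyz": [-3.5,0,-1.5],"fingers": 6}
    - {"dr": [0,0,0],"xyz": [-1,0,0],"fingers": 6}
    - {"dr": [0,0,0],"xyz": [0,0,0],"fingers": 6}

```text
t: 27.45
position: [0.4471, 0.0825, 0.34]
ee_rot: [0.529, -0.521, 0.467, -0.481]
force: [-0.2, -1.7, -0.7]
grip_width: 0.06
```

```bash
python3 - <<'E'
from h import *
plan([.4325,.086,.1125],np.radians(5.8))
w=shot('wrist','w7');s=shot('side','s7');cal=viewer.calibration('wrist')
print(proj(cal,(.4321,.0847,.146)))
a=cv2.resize(w[160:380,180:380],(400,440),interpolation=cv2.INTER_CUBIC);b=cv2.resize(s[110:220,250:350],(400,440),interpolation=cv2.INTER_CUBIC)
cv2.imwrite('pics/m7.png',np.hstack([a,b])[:,:,::-1])
E
```

```text
t 27.45 pos [0.4471 0.0825 0.34  ] grip 0.06 F [-0.2 -1.7 -0.7] j [ 0.06 -0.04 -0.37  1.88 -0.    1.28 -1.78]
tool axes x,y,z in world: [[0.102, -0.995, 0.007], [0.022, -0.005, -1.0], [0.994, 0.103, 0.022]]
dr deg [-1.24  0.08  0.4 ] xyz cm (current tool axes) [-0.66 22.7  -1.91] world d [-0.0146  0.0035 -0.2275]
(np.float64(273.80233724900876), np.float64(194.966847830822))
```

View pics/m7.png

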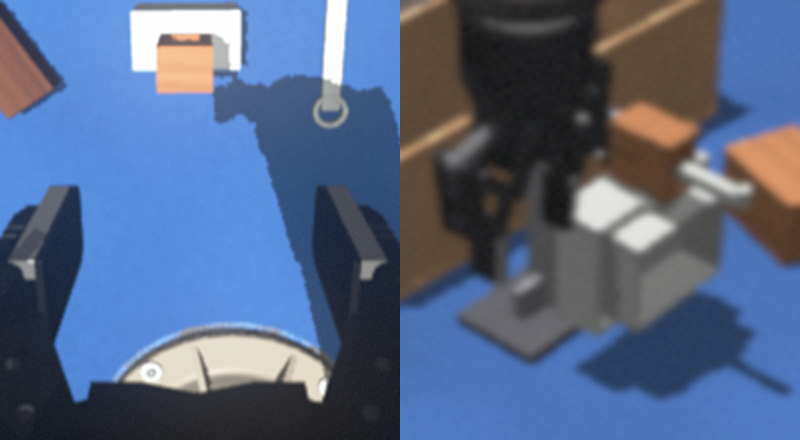

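Call:
arm_command:
  steps:
    - {"dr": [-1.2,-0.4,0.4],"xyz": [-0.5,4,-1.8],"fingers": 6.5}
    - {"dr": [0,0,0],"xyz": [0,5,0],"fingers": 6.5}
    - {"dr": [0,0,0],"xyz": [0,5,0],"fingers": 6.5}
    - {"dr": [0,0,0],"xyz": [0,1,0],"fingers": 6.5}
    - {"dr": [0,0,0],"xyz": [0,0,0],"fingers": 6.5}

```text
t: 28.18
position: [0.4327, 0.0797, 0.1873]
ee_rot: [0.524, -0.524, 0.475, -0.475]
force: [0.2, -0.2, -0.3]
grip_width: 0.065
```

```bash
python3 - <<'E'
from h import *
plan([.4335,.0857,.113],np.radians(6.3))
E
```

```text
t 28.18 pos [0.4327 0.0797 0.1873] grip 0.065 F [ 0.2 -0.2 -0.3] j [ 0.05  0.08 -0.39  2.11  0.03  0.97 -1.83]
tool axes x,y,z in world: [[0.098, -0.995, -0.001], [0.001, 0.001, -1.0], [0.995, 0.098, 0.001]]
dr deg [-0.07 -0.67 -0.03] xyz cm (current tool axes) [-0.58  7.43  0.13] world d [ 0.0008  0.006  -0.0743]
```

Call:
arm_command:
  steps:
    - {"dr": [0,-0.6,0],"xyz": [-0.5,1,0.1],"fingers": 6.5}
    - {"dr": [0,0,0],"xyz": [-0.1,2,0],"fingers": 6.5}
    - {"dr": [0,0,0],"xyz": [0,0.8,0],"fingers": 6.5}
    - {"dr": [0,0,0],"xyz": [0,0,0],"fingers": 6.5}

```text
t: 28.68
position: [0.4369, 0.0871, 0.1523]
ee_rot: [0.529, -0.524, 0.47, -0.474]
force: [-0.7, -0.4, -0.5]
grip_width: 0.0653
```

```bash
python3 - <<'E'
from h import *
plan([.4335,.0857,.113],np.radians(6.3))
E
```

```text
t 28.68 pos [0.4369 0.0871 0.1523] grip 0.0653 F [-0.7 -0.4 -0.5] j [ 0.03  0.13 -0.4   2.14  0.06  0.88 -1.87]
tool axes x,y,z in world: [[0.109, -0.994, -0.001], [0.008, 0.002, -1.0], [0.994, 0.109, 0.009]]
dr deg [-0.49 -0.04 -0.06] xyz cm (current tool axes) [ 0.11  3.93 -0.39] world d [-0.0034 -0.0014 -0.0393]
```

Call:
arm_command:
  steps:
    - {"dr": [-0.5,0,0],"xyz": [0.1,2,-0.3],"fingers": 6.5}
    - {"dr": [0,0,0],"xyz": [0,1.4,0],"fingers": 6.5}
    - {"dr": [0,0,0],"xyz": [0,0.4,-0.05],"fingers": 6.5}
    - {"dr": [0,0,0],"xyz": [0,0,0],"fingers": 2.5}
    - {"dr": [0,0,0],"xyz": [0,0,0],"fingers": 2.5}
    - {"dr": [0,0,0],"xyz": [0,0,0],"fingers": 2.5}
    - {"dr": [0,0,0],"xyz": [0,0,0],"fingers": 2.5}
    - {"dr": [0,0,0],"xyz": [0,0,0],"fingers": 2.5}

```text
t: 29.68
position: [0.435, 0.0863, 0.1142]
ee_rot: [0.528, -0.526, 0.472, -0.472]
force: [-0.2, 0.8, -1.5]
grip_width: 0.033
```

```bash
python3 - <<'E'
from h import *
plan([.455,-.2450,.2105],np.radians(.8))
E
```

```text
t 29.68 pos [0.435  0.0863 0.1142] grip 0.033 F [-0.2  0.8 -1.5] j [ 0.02  0.18 -0.39  2.18  0.1   0.8  -1.9 ]
tool axes x,y,z in world: [[0.109, -0.994, -0.001], [0.002, 0.002, -1.0], [0.994, 0.109, 0.003]]
dr deg [-0.15  5.46 -0.09] xyz cm (current tool axes) [33.13 -9.68 -1.6 ] world d [ 0.02   -0.3313  0.0963]
```

Call:
arm_command:
  steps:
    - {"dr": [0,0,0],"xyz": [0,-3,0],"fingers": 2.5}
    - {"dr": [0,0,0],"xyz": [0,-4,0],"fingers": 2.5}
    - {"dr": [0,1.8,0],"xyz": [1.5,-3,0],"fingers": 2.5}
    - {"dr": [0,1.8,0],"xyz": [4,0,0],"fingers": 2.5}
    - {"dr": [0,1.8,0],"xyz": [5,0,0.4],"fingers": 2.5}
    - {"dr": [0,0,0],"xyz": [5,0,0.4],"fingers": 2.5}
    - {"dr": [0,0,0],"xyz": [5,0,0.2],"fingers": 2.5}
    - {"dr": [0,0,0],"xyz": [5,0,0.2],"fingers": 2.5}
    - {"dr": [0,0,0],"xyz": [4,0,0.2],"fingers": 2.5}
    - {"dr": [0,0,0],"xyz": [2,0,0],"fingers": 2.5}
    - {"dr": [0,0,0],"xyz": [0,0,0],"fingers": 2.5}

```text
t: 31.05
position: [0.4582, -0.2385, 0.2174]
ee_rot: [0.504, -0.503, 0.496, -0.497]
force: [0.2, 1.1, -2.5]
grip_width: 0.0333
```

```bash
python3 - <<'E'
from h import *
plan([.455,-.2452,.2117],np.radians(.8))
E
```

```text
t 31.05 pos [ 0.4582 -0.2385  0.2174] grip 0.0333 F [ 0.2  1.1 -2.5] j [ 0.43  0.16 -0.08  1.94  0.01  1.05 -1.21]
tool axes x,y,z in world: [[0.014, -1.0, -0.001], [0.003, 0.001, -1.0], [1.0, 0.014, 0.003]]
dr deg [-0.16 -0.01 -0.04] xyz cm (current tool axes) [ 0.67  0.57 -0.33] world d [-0.0032 -0.0067 -0.0057]
```

Call:
arm_command:
  steps:
    - {"dr": [-0.1,0,0],"xyz": [0.6,0.5,0],"fingers": 2.5}
    - {"dr": [0,0,0],"xyz": [0.1,0.05,1.5],"fingers": 2.5}
    - {"dr": [0,0,0],"xyz": [0,0,1.5],"fingers": 2.5}
    - {"dr": [0,0,0],"xyz": [0,0,0.7],"fingers": 2.5}
    - {"dr": [0,0,0],"xyz": [0,0,0],"fingers": 2.5}

```text
t: 31.68
position: [0.499, -0.2424, 0.2113]
ee_rot: [0.505, -0.504, 0.496, -0.495]
force: [-0.7, 0.0, -1.6]
grip_width: 0.0331
```

Call:
arm_command:
  steps:
    - {"dr": [0,0,0],"xyz": [0.25,0,0],"fingers": 2.5}
    - {"dr": [0,0,0],"xyz": [0,0,0],"fingers": 2.5}

```text
t: 31.92
position: [0.4986, -0.2449, 0.2112]
ee_rot: [0.505, -0.504, 0.496, -0.495]
force: [0.0, 0.2, -1.6]
grip_width: 0.0333
```

```bash
python3 - <<'E'
from h import *
plan([.5,-.2451,.2117],np.radians(.8))
w=shot('wrist','w8').astype(int)
m=(w[:,:,0]>150)&(w[:,:,0]>w[:,:,2]-50)&(abs(w[:,:,0]-w[:,:,1])<60)
for v in range(80,200,8):
    c=np.where(m[v,230:330])[0]+230
    if len(c): print(v,c.min(),c.max(),len(c),end=' | ')
print(proj(viewer.calibration('wrist'),(.518,-.2450,.216)))
E
```

```text
t 31.93 pos [ 0.4986 -0.2449  0.2112] grip 0.0333 F [ 0.   0.2 -1.6] j [ 0.41  0.23 -0.08  1.86  0.02  1.05 -1.23]
tool axes x,y,z in world: [[0.018, -1.0, -0.002], [0.001, 0.002, -1.0], [1.0, 0.018, 0.001]]
dr deg [-0.04  0.22 -0.1 ] xyz cm (current tool axes) [ 0.02 -0.05  0.14] world d [ 0.0014 -0.0002  0.0005]
80 230 329 19 | 88 230 329 19 | 96 230 329 21 | 104 230 329 38 | 112 269 289 21 | 120 269 289 21 | 128 269 289 21 | 136 269 289 21 | 144 269 288 20 | 152 269 288 20 | 160 269 288 20 | 168 269 288 20 | 176 269 288 20 | 184 269 288 20 | 192 230 329 89 | (np.float64(279.39094273751294), np.float64(214.14680871266896))
```

Call:
arm_command:
  steps:
    - {"dr": [0,0.2,0],"xyz": [0,0,1.0],"fingers": 2.5}
    - {"dr": [0,0,0],"xyz": [0,0,1.5],"fingers": 2.5}
    - {"dr": [0,0,0],"xyz": [0,0,1.2],"fingers": 2.5}
    - {"dr": [0,0,0],"xyz": [0,0,0.6],"fingers": 2.5}
    - {"dr": [0,0,0],"xyz": [0,0,0],"fingers": 2.5}

```text
t: 32.6
position: [0.5453, -0.244, 0.2113]
ee_rot: [0.504, -0.503, 0.497, -0.496]
force: [-0.0, -0.5, -1.3]
grip_width: 0.033
```

Call:
arm_command:
  steps:
    - {"dr": [0,0,0],"xyz": [0,0,0.3],"fingers": 2.5}
    - {"dr": [0,0,0],"xyz": [0,0.5,0],"fingers": 2.5}
    - {"dr": [0,0,0],"xyz": [0,0.3,0],"fingers": 2.5}
    - {"dr": [0,0,0],"xyz": [0,0,0],"fingers": 2.5}

```text
t: 33.1
position: [0.5476, -0.2441, 0.2025]
ee_rot: [0.504, -0.503, 0.497, -0.496]
force: [0.4, -0.4, -1.1]
grip_width: 0.0335
```

Call:
arm_command:
  steps:
    - {"dr": [0,0,0],"xyz": [0,0,0.8],"fingers": 2.5}
    - {"dr": [0,0,0],"xyz": [0,0,0.7],"fingers": 2.5}
    - {"dr": [0,0,0],"xyz": [0,0,0],"fingers": 2.5}

```text
t: 33.48
position: [0.5639, -0.2439, 0.2028]
ee_rot: [0.504, -0.503, 0.497, -0.496]
force: [-0.1, -1.0, -2.8]
grip_width: 0.0334
```

Call:
arm_command:
  steps:
    - {"dr": [0,0,0],"xyz": [0,0,0.3],"fingers": 2.5}
    - {"dr": [0,0,0],"xyz": [0,0,0],"fingers": 2.5}

```text
t: 33.72
position: [0.5672, -0.2439, 0.2027]
ee_rot: [0.504, -0.503, 0.497, -0.496]
force: [-0.5, -1.1, -1.3]
grip_width: 0.0328
```

Call:
arm_command:
  steps:
    - {"dr": [0,0,0],"xyz": [0,0,0.25],"fingers": 2.5}
    - {"dr": [0,0,0],"xyz": [0,0,0],"fingers": 2.5}

```text
t: 33.98
position: [0.5696, -0.2439, 0.2027]
ee_rot: [0.504, -0.503, 0.497, -0.496]
force: [-0.5, -0.1, -2.6]
grip_width: 0.0331
```

Call:
arm_command:
  steps:
    - {"dr": [0,0,0],"xyz": [0,0,0.2],"fingers": 2.5}
    - {"dr": [0,0,0],"xyz": [0,0,0],"fingers": 2.5}

```text
t: 34.22
position: [0.5705, -0.2441, 0.2026]
ee_rot: [0.503, -0.503, 0.498, -0.496]
force: [-0.6, -1.3, -2.1]
grip_width: 0.0329
```

Call:
arm_command:
  steps:
    - {"dr": [0,0,0],"xyz": [0,0,0.25],"fingers": 2.5}
    - {"dr": [0,0,0],"xyz": [0,0,0.1],"fingers": 2.5}

```text
t: 34.48
position: [0.5718, -0.2442, 0.2024]
ee_rot: [-0.502, 0.504, -0.499, 0.495]
force: [-6.5, 0.2, 1.9]
grip_width: 0.0336
```

Call:
arm_command:
  steps:
    - {"dr": [0.2,0,0],"xyz": [0,-0.03,0.25],"fingers": 2.5}
    - {"dr": [0.1,0,0],"xyz": [0,0,0.2],"fingers": 2.5}

```text
t: 34.72
position: [0.5727, -0.2444, 0.2021]
ee_rot: [-0.502, 0.504, -0.5, 0.494]
force: [-14.0, 1.3, 5.8]
grip_width: 0.0331
```

Call:
arm_command:
  steps:
    - {"dr": [0,0,0],"xyz": [0,0,0.12],"fingers": 2.5}
    - {"dr": [0,0,0],"xyz": [0,0,0.12],"fingers": 2.5}

```text
t: 34.98
position: [0.5726, -0.2446, 0.2017]
ee_rot: [-0.5, 0.505, -0.501, 0.493]
force: [-9.1, 1.2, 1.6]
grip_width: 0.033
```

Call:
arm_command:
  steps:
    - {"dr": [0.2,0,0],"xyz": [0,-0.02,0.25],"fingers": 2.5}
    - {"dr": [0.1,0,0],"xyz": [0,0,0.2],"fingers": 2.5}

```text
t: 35.22
position: [0.5731, -0.2447, 0.2014]
ee_rot: [-0.5, 0.505, -0.503, 0.493]
force: [-15.2, 0.3, 5.2]
grip_width: 0.033
```

Call:
arm_command:
  steps:
    - {"dr": [0.1,0,0],"xyz": [0,0,0.2],"fingers": 2.5}
    - {"dr": [0,0,0],"xyz": [0,0,0.15],"fingers": 2.5}
    - {"dr": [0,0,0],"xyz": [0,0,0.12],"fingers": 2.5}
    - {"dr": [0,0,0],"xyz": [0,0,0.12],"fingers": 2.5}

```text
t: 35.72
position: [0.5728, -0.2446, 0.2013]
ee_rot: [-0.497, 0.506, -0.506, 0.49]
force: [-11.1, 1.2, 5.3]
grip_width: 0.0329
```

```bash
python3 - <<'E'
from h import *
plan([.6,-.2451,.2117],np.radians(.8))
w=shot('side','s9')
cv2.imwrite('pics/m9.png',cv2.resize(w[110:220,230:370],(700,550),interpolation=cv2.INTER_CUBIC)[:,:,::-1])
E
```

```text
t 35.73 pos [ 0.5728 -0.2446  0.2013] grip 0.0329 F [-11.1   1.2   5.3] j [ 0.36  0.36 -0.08  1.7   0.03  1.11 -1.29]
tool axes x,y,z in world: [[0.008, -1.0, -0.007], [-0.025, 0.007, -1.0], [1.0, 0.008, -0.024]]
dr deg [ 1.4  -0.36 -0.4 ] xyz cm (current tool axes) [ 0.06 -1.1   2.69] world d [ 0.0272 -0.0005  0.0104]
```

View pics/m9.png

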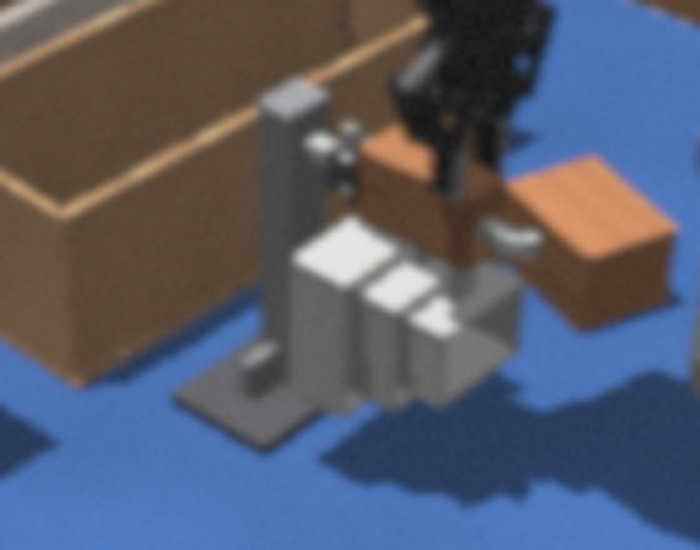

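Call:
arm_command:
  steps:
    - {"dr": [0,0,0],"xyz": [0,0,0.05],"fingers": 6}
    - {"dr": [0,0,0],"xyz": [0,0,0],"fingers": 6}
    - {"dr": [0,0,0],"xyz": [0,0,0],"fingers": 6}
    - {"dr": [0,0,0],"xyz": [0,0,0],"fingers": 6}
    - {"dr": [0,0,0],"xyz": [0,-2,0],"fingers": 6}
    - {"dr": [0,0,0],"xyz": [0,-5,0],"fingers": 6}
    - {"dr": [0,0,0],"xyz": [0,-5,0],"fingers": 6}
    - {"dr": [1.4,0,0],"xyz": [0,-2,-5],"fingers": 6}
    - {"dr": [0,0,0],"xyz": [0,0,-5],"fingers": 6}
    - {"dr": [0,0,0],"xyz": [0,0,-2],"fingers": 6}
    - {"dr": [0,0,0],"xyz": [0,0,0],"fingers": 6}

```text
t: 37.15
position: [0.4556, -0.2464, 0.3474]
ee_rot: [0.505, -0.5, 0.498, -0.497]
force: [-0.6, 0.5, -0.1]
grip_width: 0.06
```

```bash
python3 - <<'E'
from h import *
plan([.6,-.2451,.2117],np.radians(.8))
s=shot('side','s10');t=shot('top','t10');w=shot('wrist','w10')
r=lambda a:cv2.resize(a,(390,390),interpolation=cv2.INTER_CUBIC)
cv2.imwrite('pics/m10.png',np.hstack([r(s[110:220,250:360]),r(w[0:220,170:390])])[:,:,::-1])
d=cv2.absdiff(cv2.cvtColor(t,cv2.COLOR_RGB2GRAY),cv2.imread('pics/top0.png',0)); 
n,_,st,_=cv2.connectedComponentsWithStats(cv2.dilate((d>40).astype(np.uint8),np.ones((3,3))))
print([x.tolist() for x in st[1:] if x[4]>25])
E
```

```text
t 37.15 pos [ 0.4556 -0.2464  0.3474] grip 0.06 F [-0.6  0.5 -0.1] j [ 0.43  0.07 -0.06  1.75 -0.    1.32 -1.19]
tool axes x,y,z in world: [[0.009, -1.0, -0.006], [0.004, 0.006, -1.0], [1.0, 0.009, 0.004]]
dr deg [-0.21 -0.3  -0.35] xyz cm (current tool axes) [ 0.08 13.62 14.39] world d [ 0.1444  0.0013 -0.1357]
[[322, 161, 238, 259, 28113], [222, 180, 60, 32, 1342], [143, 218, 53, 29, 1102], [224, 242, 38, 27, 749], [295, 378, 15, 17, 117], [228, 388, 76, 32, 1333], [310, 392, 18, 17, 148]]
```

```bash
python3 - <<'E'
from h import *
w=cv2.imread('pics/w10.png');cal=viewer.calibration('wrist')
h=cv2.cvtColor(w,cv2.COLOR_BGR2HSV); m=((h[:,:,0]<20)&(h[:,:,1]>80)&(h[:,:,2]>40))[:260,255:305]
r=[v for v in range(260) if m[v].sum()>15]; print('orange rows',r[0],r[-1],'contiguous',len(r)==r[-1]-r[0]+1)
for v in range(r[0],r[-1]+1,4): c=np.where(m[v])[0]+255; print(v,c.min(),c.max(),w[v,279].tolist(),end=' | ')
print()
for x in (.643,.613,.583,.553): print(x,np.round(proj(cal,(x,-.2435,.234)),1))
for c in('wrist','side','top'):
  for n in ('large','medium','small'): print(c,n,[(np.round(q['extent']).tolist(),round(q['conf'],2)) for q in viewer.find_in(c,n)][:3])
E
```

```text
orange rows 0 93 contiguous True
0 258 300 [107, 164, 233] | 4 258 300 [106, 160, 230] | 8 258 300 [106, 159, 229] | 12 258 300 [101, 152, 222] | 16 258 300 [105, 159, 228] | 20 259 300 [107, 161, 230] | 24 259 300 [112, 168, 236] | 28 259 300 [112, 167, 234] | 32 259 300 [107, 159, 229] | 36 259 300 [107, 159, 227] | 40 259 300 [113, 168, 236] | 44 259 300 [115, 169, 236] | 48 259 300 [113, 166, 233] | 52 259 300 [111, 161, 228] | 56 259 299 [110, 159, 226] | 60 259 299 [115, 169, 235] | 64 259 299 [120, 173, 239] | 68 259 299 [118, 171, 237] | 72 259 299 [114, 164, 230] | 76 259 299 [115, 165, 232] | 80 260 299 [123, 175, 240] | 84 260 299 [120, 171, 236] | 88 260 299 [115, 161, 226] | 92 260 298 [103, 139, 198] | 
0.643 [278.9 -25.5]
0.613 [278.5  16.8]
0.583 [278.2  56.3]
0.553 [277.8  93.2]
wrist large [([210.0, 0.0, 141.0, 58.0], 0.82)]
wrist medium [([230.0, 15.0, 102.0, 71.0], 0.68)]
wrist small [([244.0, 56.0, 72.0, 51.0], 0.69)]
side large [([289.0, 135.0, 27.0, 58.0], 0.62), ([299.0, 139.0, 23.0, 55.0], 0.3)]
side medium [([298.0, 138.0, 22.0, 55.0], 0.96), ([186.0, 316.0, 55.0, 60.0], 0.92), ([126.0, 300.0, 55.0, 53.0], 0.77)]
side small [([311.0, 142.0, 25.0, 50.0], 0.9), ([300.0, 139.0, 18.0, 53.0], 0.67)]
top large [([329.0, 166.0, 55.0, 26.0], 0.9)]
top medium [([92.0, 205.0, 40.0, 43.0], 0.9), ([333.0, 174.0, 44.0, 28.0], 0.78), ([112.0, 261.0, 46.0, 27.0], 0.78)]
top small [([341.0, 187.0, 31.0, 23.0], 0.91)]
```

```bash
python3 -c "
from bench import robot
print(robot.close_job())"
```

```text
the job is handed in; nothing more can be done
None
```

All three pans are hanging on the prong in the order asked: large, then medium, then small, nested one in front of the other. The job was handed in at about 37 s of the 72 s limit.

**Pressing:** I slid each pan back until I felt contact, pressed it in, held it for about half a second, then released it. Peak forces were about 10, 13 and 15 N. Allowing for 1–3 N of friction from each pan already hung, that puts the buffer at roughly 5 to 6 mm each time, well short of the 12 mm stop. I worked that depth out from force and position; I had no direct reading of the buffer.

**Final checks:**
- **Blocks:** in the wrist camera the three block tops form one unbroken, straight strip. Its front edge is at x ≈ 0.553 m, where three blocks resting on the released buffer should end.
- **Pans:** the detectors found all three pans at the hook in every camera view.
- **Bystanders:** comparing top views from before and after, the only changes away from the arm are the spots where the pans had stood. The arm hides part of the right side in that comparison, which may include the can and the block.
- **Gripper:** it is clear of everything, with the force reading near zero.

**What went less well:**
- An early reading of the prong's sideways position was 5 mm off. I corrected it from a closer look before hanging the first pan.
- The tool tipped 1 to 2° while pressing. The pans were released after that, and the strip of block tops shows no tilt or twist.
- The first press eased off to about 3 mm partway through, so I pressed it again before releasing.
- The picture limit was reached, so the last check relied on pixel measurements and the detectors instead of my own look at the final image.

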